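# Change the spacer sleeves on a cylinder head and gauge its oil feed hole

## Task

Check the cylinder head's oil feed hole (in the blue block) by pushing the yellow-handled gauge pin into it down to its collar, and put the pin back fully down in its black stand. Take every rusty worn sleeve off its stud and leave it in the red scrap tray, and slide every bright brass sleeve over a stud of its own until it is fully home on the seat. Do these in any order, and leave the amber jar, wrench and socket where they are.

Things in the scene. Friction and masses are not known exactly. Their poses are not given: they have to be found in the camera images.
- head: aluminium cylinder head lying on the bench, fixed; its block is 150 mm (its x) by 300 mm (its y), top deck 75 mm above the bench, with a camshaft (up to 103 mm above the bench) along its +x half; origin on the bench under its centre, z up. A black toothed gear (look only) is on its +y end. Its place and yaw differ from start to start.
- oil_hole (a point): centre of the mouth of the oil feed hole, in the top face of the 42 mm square, 45 mm tall blue block on the head's deck (mouth 120 mm above the bench). Upright round hole, 10 mm diameter with a 3 mm chamfer, 40 mm deep.
- stand: black block 70 x 70 x 45 mm, fixed, that holds the gauge pin; origin at the centre of its underside.
- stand_hole (a point): centre of the mouth of the stand's hole, on its top face 45 mm above the bench. Round upright hole, 14 mm diameter, 4 mm chamfer, 41 mm deep.
- pin: go gauge pin, 60 g, starts upright in the stand's hole: steel shank 7 mm diameter reaching 36 mm below the origin with a tapered tip, steel collar 24 mm diameter from 0 to 5 mm above the origin, yellow round grip 18 mm diameter from 5 to 55 mm above it. Origin at the centre of the collar's underside, z up the grip. Pushed fully into a hole, the collar rests on the block and the origin is at the mouth.
- tray: red open scrap tray, fixed, 150 x 150 mm outside, 45 mm high, 4 mm walls and floor; origin at the centre of its underside.
- stud0 (a point): point on the axis of an upright steel stud of the head, 20 mm above its seat, where a sleeve's origin lies when the sleeve is fully home. The stud is 18 mm in diameter and stands 52 mm above its seat (a dark disc 46 mm wide, 80 mm above the bench); the top 10 mm taper to 8 mm diameter. The four studs stand in a row along the head's y, 75 mm apart; stud0 is at the -y end.
- stud1 (a point): point on the axis of an upright steel stud of the head, 20 mm above its seat, where a sleeve's origin lies when the sleeve is fully home. The stud is 18 mm in diameter and stands 52 mm above its seat (a dark disc 46 mm wide, 80 mm above the bench); the top 10 mm taper to 8 mm diameter. The four studs stand in a row along the head's y, 75 mm apart; stud0 is at the -y end.
- stud2 (a point): point on the axis of an upright steel stud of the head, 20 mm above its seat, where a sleeve's origin lies when the sleeve is fully home. The stud is 18 mm in diameter and stands 52 mm above its seat (a dark disc 46 mm wide, 80 mm above the bench); the top 10 mm taper to 8 mm diameter. The four studs stand in a row along the head's y, 75 mm apart; stud0 is at the -y end.
- stud3 (a point): point on the axis of an upright steel stud of the head, 20 mm above its seat, where a sleeve's origin lies when the sleeve is fully home. The stud is 18 mm in diameter and stands 52 mm above its seat (a dark disc 46 mm wide, 80 mm above the bench); the top 10 mm taper to 8 mm diameter. The four studs stand in a row along the head's y, 75 mm apart; stud0 is at the -y end.
- new0: new spacer sleeve, bright brass: 36 mm outside diameter, 21 mm bore, 40 mm long, 150 g, open at both ends and the same both ways up; origin at its centre (mid-length, on its axis), z along the bore. It stands on end, on the bench at the start. Three or four of new0..new3 are there, the others absent (None).
- new1: new spacer sleeve, bright brass: 36 mm outside diameter, 21 mm bore, 40 mm long, 150 g, open at both ends and the same both ways up; origin at its centre (mid-length, on its axis), z along the bore. It stands on end, on the bench at the start. Three or four of new0..new3 are there, the others absent (None).
- new2: new spacer sleeve, bright brass: 36 mm outside diameter, 21 mm bore, 40 mm long, 150 g, open at both ends and the same both ways up; origin at its centre (mid-length, on its axis), z along the bore. It stands on end, on the bench at the start. Three or four of new0..new3 are there, the others absent (None).
- new3: new spacer sleeve, bright brass: 36 mm outside diameter, 21 mm bore, 40 mm long, 150 g, open at both ends and the same both ways up; origin at its centre (mid-length, on its axis), z along the bore. It stands on end, on the bench at the start. Three or four of new0..new3 are there, the others absent (None).
- old0: worn spacer sleeve, rusty dark brown: 36 mm outside diameter, 21 mm bore, 40 mm long, 150 g, open at both ends and the same both ways up; origin at its centre (mid-length, on its axis), z along the bore. It stands on end, at the start fully home on stud0, loose. One to three of old0..old3 are there, the others absent (None).
- old1: worn spacer sleeve, rusty dark brown: 36 mm outside diameter, 21 mm bore, 40 mm long, 150 g, open at both ends and the same both ways up; origin at its centre (mid-length, on its axis), z along the bore. It stands on end, at the start fully home on stud1, loose. One to three of old0..old3 are there, the others absent (None).
- old2: worn spacer sleeve, rusty dark brown: 36 mm outside diameter, 21 mm bore, 40 mm long, 150 g, open at both ends and the same both ways up; origin at its centre (mid-length, on its axis), z along the bore. It stands on end, at the start fully home on stud2, loose. One to three of old0..old3 are there, the others absent (None).
- old3: worn spacer sleeve, rusty dark brown: 36 mm outside diameter, 21 mm bore, 40 mm long, 150 g, open at both ends and the same both ways up; origin at its centre (mid-length, on its axis), z along the bore. It stands on end, at the start fully home on stud3, loose. One to three of old0..old3 are there, the others absent (None).
- jar: bystander, leave alone: amber glass jar with black lid, 64 mm diameter, 75 mm tall; origin at the centre of its underside.
- wrench: bystander, leave alone: steel wrench 180 mm long lying on the bench; origin at about its middle.
- socket: bystander, leave alone: steel wrench socket, 26 mm diameter, 32 mm tall, standing; origin at the centre of its underside.
Not all that is in view belongs to the job. Leave any purple or turquoise look-alike of the new2 alone.

How it is judged:
By the outcome, as a careful person would: the job done as asked, in the order asked, and still so for the second after the job is handed in, with the robot touching nothing.
Of new0, new1, new2, new3 only 3 to 4 are there at a start; the rules pass over those that are not, and their reading is None.
Of old0, old1, old2, old3 only 1 to 3 are there at a start; the rules pass over those that are not, and their reading is None.
At some moment in a run one of new0, new1, new2, new3 may be knocked a few centimetres aside while the robot is not near it.
It also fails if it takes over 210 s, if anything falls off the work surface, if the arm or the gripper's body presses on something with over 40 N, if the wrist force passes 120 N, or if a joint passes its speed limit or range.

## Robot

A 6-joint arm with a two-finger parallel gripper is mounted at the origin on the work surface. World frame = base frame: x ahead of the robot, y to its left, z up, the work surface at z = 0. Lengths are in m, angles in rad, forces in N, time in s.
With the tool pointing down it reaches from about 0.35 to 0.775 m from the base axis. Payload 5.5 kg.
Tool frame: the origin (TCP) lies midway between the tips of the shut fingers; the grasp point (between the pads) lies 19 mm behind it; y points along the fingers, x is the direction in which the jaws open and shut, and the axes are right-handed (so a half turn about y gives the same grasp; the last joint's range is limited). The gripper opens to 85 mm and grips with 20 to 120 N. Pads are 22 mm wide; open, the fingers measure 114 mm over their backs; the gripper's body (76 mm by 85 mm) begins 54 mm behind the grasp point. The pads swing forward as they close: fully open they stand 13 mm farther back than shut.
Start: joints at [1.043, 0.313, 0.046, 1.304, 0, 1.431], TCP at [0.217, 0.532, 0.231] pointing down, gripper open.
Joint ranges: [-2.76, 2.76], [-0.86, 1.69], [-1.03, 1.26], [-2.2, 2.34], [-1.47, 1.5], [-3.14, 3.14]. Speed limits (rad/s): [2.57, 2.57, 3.14, 3.14, 3.14, 3.14].

## Interface

Orientations are given as a rotation vector (axis times angle).
In Python, from cell import bot gives the robot as it stands. The module is installed in compiled form; this text tells all that it offers.
- The arm moves only by the tool servo_tool, never from a script. Its argument "moves" is one flat list of numbers, 7 for each row, row after row: the closure, from 0 (fully open) to 1 (shut), then the shift along the tool's x, y, z in cm, then the turn, a rotation vector about the tool's x, y, z in rad. A call has 1 to 5 rows; each row is the pose to reach, as a shift and turn from the pose commanded when the call began, along the tool's axes at that moment; what a row does not reach only later rows make up. A row lasts 1/10 s, in which the tool goes at most 50 mm and 8.59 degrees, less where a joint would pass 70% of its speed; a pose out of reach is approached as far as the arm can. A call with a gripper value outside its range is refused whole. The fingers move at their own pace and stop on an object; "force" is the grip in N (left out, the last holds). Time passes only in rows, so rows that repeat a pose let the fingers close. It gives the time, the measured TCP pose, the force and the opening at its end, in the units of the state.
- bot.observe(): the state, without advancing time (a new reading comes with each control period).
- bot.snapshot(name): name is "side" or "top"; returns a dict with "frame" (480x640x3 uint8, blue, green, red), "z_map" (480x640 float32, m along the optical axis (not along the pixel's ray), 0 where there is no reading), "mtx" (3x3 intrinsics, pixels), "R" (3x3) and "t" (3): a world point X has camera coordinates R X + t. Camera axes: x right, y down, z forward; pixel columns grow to the right and rows downward; lengths in m; the calibration is good to about 2 mm. A picture is of the moment at which its call begins.
- bot.sign_off(): hands the job in, once; it reports no verdict.
The state is a dict: "time": time; "joint_positions": joint angles; "joint_vel": joint speeds; "joint_efforts": joint torques, N m; "eef_pos": TCP position; "tcp_rot": TCP orientation; "contact_force": force on the tool from outside, world axes, zero at the start; "torque": the same for the moment, N m; "grip_width": finger opening in m.
Only numpy, scipy, OpenCV 4.12 (cv2) and the standard library are available. Lean on these libraries where they do the work, as an engineer would, in place of code of your own. Each camera call takes 0.05 s, during which the arm holds its last target.

## Working session

There is one attempt and no reset: what is moved stays moved. The work goes in short steps, Python scripts to look and compute and a tool call to move; the robot and the scene stay as the last step left them, time stands still between calls to the robot, and variables do not carry over. Pictures are saved under pics/ and viewed, and the job is handed in when it is done.

Besides the shell and the picture viewer there is one more tool, called after "Request:" as name(argument=value, ...) on one line, values as JSON. servo_tool: Moves the arm, as the interface text tells. Its arguments: {"type":"object","properties":{"moves":{"type":"array"},"force":{"type":"number"}},"required":["moves"]}

```bash
mkdir -p pics; python3 - <<'E'
from cell import bot
import cv2
s=bot.observe()
for k in s: print(k,s[k])
for n in("top","side"):
    d=bot.snapshot(n); cv2.imwrite(f"pics/{n}0.png",d["frame"]); print(n,d["mtx"],d["R"],d["t"])
E
```

```text
time 0.0
joint_positions [1.04343949e+00 3.14012275e-01 4.49610010e-02 1.30358366e+00
 8.98050108e-06 1.43120344e+00]
joint_vel [-1.02501632e-05 -3.61912923e-04 -1.08847547e-03  9.75041492e-04
  1.27821354e-03  2.92046730e-04]
joint_efforts [-2.04250869e-04 -4.80628395e+01  2.98532724e+01  1.92795612e-02
  1.65642894e-05 -6.38516173e-07]
eef_pos [0.21716083 0.53186201 0.23039476]
tcp_rot [-1.3688698  -0.91773706  0.92046979]
contact_force [0.25498812 0.56625546 0.34279937]
torque [-0.01384711  0.04873284  0.05147072]
grip_width 0.08541524209348327
top [[435.20723954   0.         319.93675906]
 [  0.         435.20723954 236.1956861 ]
 [  0.           0.           1.        ]] [[ 0.10212477 -0.99476839  0.00252473]
 [-0.96785555 -0.09994761 -0.23079452]
 [ 0.22983944  0.02112627 -0.97299924]] [-0.09528791  0.56347814  0.77807366]
side [[603.52157484   0.         317.09629593]
 [  0.         603.52157484 238.76755206]
 [  0.           0.           1.        ]] [[ 0.90447044 -0.42633389  0.01313934]
 [-0.25776988 -0.57088485 -0.77951599]
 [ 0.33983514  0.70166224 -0.6262445 ]] [-0.51432059  0.17461308  0.99423185]
```

View pics/top0.png

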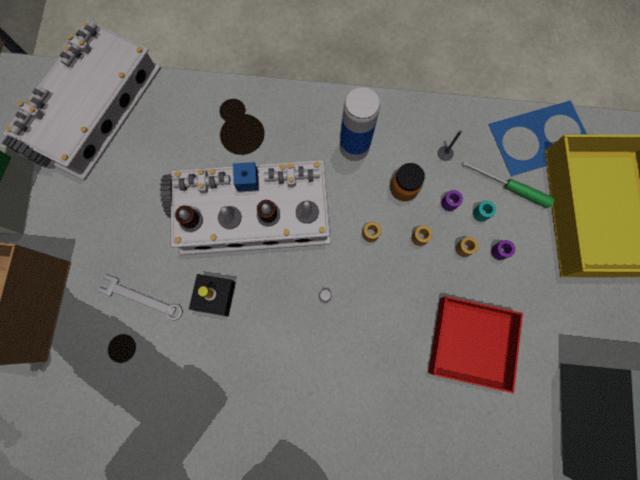

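View pics/side0.png

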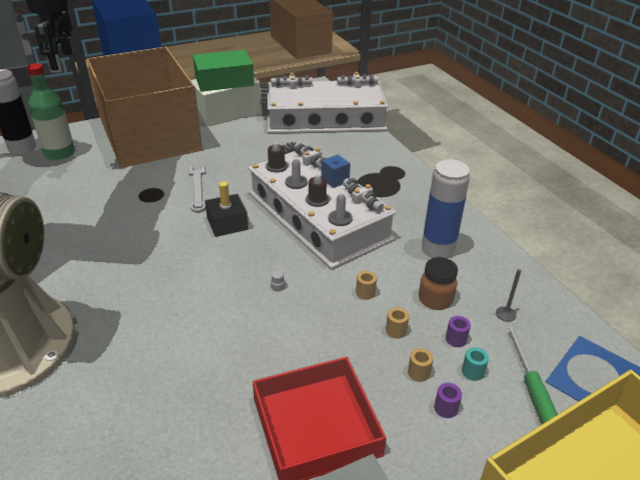

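```bash
cat > h.py <<'E'
import numpy as np, cv2
from cell import bot
from scipy.spatial.transform import Rotation as Ro
def snap(n):
    d=bot.snapshot(n); z=d["z_map"].astype(float); K=d["mtx"]
    v,u=np.mgrid[0:480,0:640]
    P=np.stack([(u-K[0,2])/K[0,0]*z,(v-K[1,2])/K[1,1]*z,z],-1)
    d["W"]=(P-d["t"])@d["R"]; d["W"][z==0]=np.nan
    d["hsv"]=cv2.cvtColor(d["frame"],cv2.COLOR_BGR2HSV); return d
def ray(d,u,v,z):
    c=-d["R"].T@d["t"]; r=d["R"].T@np.linalg.inv(d["mtx"])@np.array([u,v,1.]); return c+r*(z-c[2])/r[2]
def proj(d,X):
    p=d["mtx"]@(d["R"]@np.asarray(X,float)+d["t"]); return p[:2]/p[2]
def blobs(d,lo,hi,amin=30):
    m=cv2.inRange(d["hsv"],np.array(lo),np.array(hi))
    n,l,s,c=cv2.connectedComponentsWithStats(m)
    return [(l==i,s[i],c[i]) for i in range(1,n) if s[i,4]>=amin]
def topc(d,m,zt,tol=.006):
    "centre of the points of a mask near height zt, cast onto zt"
    k=m&(abs(d["W"][...,2]-zt)<tol); v,u=np.nonzero(k)
    if len(u)<4: return None
    pts=np.array([ray(d,a,b,zt)[:2] for a,b in zip(u,v)],np.float32)
    (x,y),r=cv2.minEnclosingCircle(pts); return np.array([x,y]),r,len(u),pts
def tool():
    s=bot.observe(); return s["eef_pos"],Ro.from_rotvec(s["tcp_rot"]).as_matrix(),s
E
python3 - <<'E'
from h import *
p,R,s=tool(); print("R\n",R.round(3))
for n in("top","side"):
    d=snap(n); print(n)
    for nm,lo,hi,zt in[("brass",(10,100,60),(26,255,255),.04),("blue",(100,120,40),(118,255,255),.12),("yellow",(22,150,80),(34,255,255),.1),("red",(0,180,60),(4,255,255),.045),("purple",(125,80,40),(150,255,255),.04)]:
        for m,st,c in blobs(d,lo,hi):
            t=topc(d,m,zt)
            if t: print(nm,c.round(0),st[4],"zmax %.3f"%np.nanmax(d["W"][...,2][m]),t[0].round(4),"r %.4f"%t[1],t[2])
    # table height check
    W=d["W"]; k=(W[...,0]>.3)&(W[...,0]<.6)&(abs(W[...,1])<.5); print("table",np.nanmedian(W[...,2][k]))
    # stud tips and old tops: high points in head region
E
```

```text
R
 [[ 0.378 -0.001 -0.926]
 [ 0.926 -0.001  0.378]
 [-0.002 -1.     0.   ]]
top
brass [585. 196.] 4717 zmax 0.083 [ 0.697  -0.6075] r 0.1652 566
brass [404. 190.] 203 zmax 0.062 [ 0.7057 -0.2004] r 0.0309 54
brass [371. 231.] 224 zmax 0.044 [ 0.5992 -0.1384] r 0.0181 168
brass [422. 235.] 235 zmax 0.044 [ 0.6023 -0.241 ] r 0.0181 168
brass [468. 246.] 241 zmax 0.043 [ 0.5879 -0.333 ] r 0.0185 174
brass [  5. 263.] 483 zmax 0.172 [0.4753 0.5802] r 0.0092 8
blue [355. 140.] 648 zmax 0.139 [ 0.778  -0.0883] r 0.0302 92
blue [245. 176.] 610 zmax 0.124 [0.6632 0.1159] r 0.0287 451
yellow [203. 291.] 98 zmax 0.102 [0.4385 0.1624] r 0.0088 79
red [474. 343.] 5641 zmax 0.049 [ 0.4003 -0.3538] r 0.1032 538
purple [452. 200.] 298 zmax 0.044 [ 0.6838 -0.2991] r 0.0189 169
purple [503. 250.] 307 zmax 0.044 [ 0.5887 -0.406 ] r 0.0189 178
table 0.001028636872514855
side
brass [145. 105.] 10006 zmax 0.176 [0.375  0.5869] r 0.1597 421
brass [365. 284.] 406 zmax 0.045 [ 0.5976 -0.1418] r 0.0202 189
brass [436. 293.] 839 zmax 0.059 [ 0.7017 -0.2109] r 0.0316 183
brass [397. 322.] 493 zmax 0.046 [ 0.6013 -0.2456] r 0.0200 222
brass [420. 364.] 597 zmax 0.045 [ 0.5869 -0.337 ] r 0.0194 266
brass [580. 440.] 10501 zmax 0.085 [ 0.6901 -0.5334] r 0.1416 567
blue [335. 162.] 188 zmax 0.124 [0.6636 0.1176] r 0.0259 187
blue [441. 222.] 1147 zmax 0.137 [ 0.7747 -0.1037] r 0.0265 143
red [316. 424.] 6319 zmax 0.049 [ 0.3885 -0.385 ] r 0.0786 423
purple [458. 331.] 565 zmax 0.045 [ 0.6826 -0.3038] r 0.0206 242
purple [448. 400.] 705 zmax 0.044 [ 0.588  -0.4104] r 0.0198 323
table 0.0027808332527283768
```

```bash
python3 - <<'E'
from h import *
for n,b in(("top",(160,150,340,320)),("side",(200,130,400,260))):
    d=snap(n); x0,y0,x1,y1=b
    cv2.imwrite(f"pics/{n}z.png",cv2.resize(d["frame"][y0:y1,x0:x1],None,fx=4,fy=4,interpolation=cv2.INTER_CUBIC))
    W=d["W"]
    for zl,zh in((.124,.14),(.09,.112)):
        m=np.zeros((480,640),np.uint8); m[y0:y1,x0:x1]=((W[...,2]>zl)&(W[...,2]<zh))[y0:y1,x0:x1]
        k,l,s,c=cv2.connectedComponentsWithStats(m)
        for i in range(1,k):
            if s[i,4]>4: print(n,zl,c[i].round(1),s[i,4],np.nanmean(W[l==i],0).round(4),np.nanmax(W[...,2][l==i]).round(4), ray(d,*c[i],.130).round(4))
E
```

```text
top 0.124 [305.8 204.7] 58 [ 0.6114 -0.0068  0.1289] 0.1346 [ 0.6111 -0.0068  0.13  ]
top 0.124 [264.7 207.5] 54 [0.5984 0.067  0.129 ] 0.1351 [0.5981 0.0669 0.13  ]
top 0.124 [223.7 210.4] 53 [0.5853 0.1402 0.1292] 0.1339 [0.5851 0.14   0.13  ]
top 0.124 [182.9 213.4] 56 [0.5721 0.2128 0.1291] 0.1348 [0.5719 0.2125 0.13  ]
top 0.09 [290.4 174.4] 651 [0.679  0.0314 0.0976] 0.1054 [0.6666 0.0279 0.13  ]
top 0.09 [247.7 184.3] 121 [0.6492 0.1098 0.1008] 0.1117 [0.6391 0.1037 0.13  ]
top 0.09 [200.3 180.6] 686 [0.6485 0.2021 0.0976] 0.1057 [0.6373 0.1915 0.13  ]
top 0.09 [243.9 173.9] 14 [0.6678 0.1192 0.1051] 0.112 [0.6585 0.1137 0.13  ]
top 0.09 [306.2 211.9] 29 [ 0.606  -0.0073  0.1012] 0.1103 [ 0.5976 -0.009   0.13  ]
top 0.09 [191.4 221.4] 87 [0.5654 0.2041 0.1015] 0.1119 [0.5585 0.1947 0.13  ]
top 0.09 [228.4 216.8] 36 [0.5816 0.1368 0.101 ] 0.111 [0.574  0.1297 0.13  ]
top 0.09 [269.1 218.1] 62 [0.587  0.0607 0.1005] 0.1117 [0.5791 0.0563 0.13  ]
top 0.09 [202.8 291.6] 86 [0.4385 0.1621 0.0991] 0.1036 [0.4361 0.1536 0.13  ]
side 0.124 [276.1 145.6] 43 [0.5719 0.211  0.1292] 0.1362 [0.5714 0.2096 0.13  ]
side 0.124 [295.9 161.4] 45 [0.5846 0.1372 0.129 ] 0.1346 [0.5839 0.1356 0.13  ]
side 0.124 [317.7 178.6] 50 [0.5977 0.0629 0.1288] 0.1353 [0.5969 0.0613 0.13  ]
side 0.124 [341.2 196.8] 54 [ 0.6111 -0.0102  0.1288] 0.1362 [ 0.6103 -0.0117  0.13  ]
side 0.09 [340.1 175.8] 1146 [0.6631 0.0986 0.0987] 0.1119 [0.6406 0.0524 0.13  ]
side 0.09 [276. 160.] 151 [0.5671 0.2019 0.1006] 0.1119 [0.5496 0.1569 0.13  ]
side 0.09 [296.1 174. ] 74 [0.5838 0.1351 0.1005] 0.112 [0.5655 0.0928 0.13  ]
side 0.09 [223.6 185.6] 77 [0.4377 0.1586 0.098 ] 0.1034 [0.425  0.1118 0.13  ]
side 0.09 [317.6 193.2] 169 [0.5939 0.0544 0.1011] 0.1117 [0.5756 0.0165 0.13  ]
side 0.09 [340.5 210.1] 84 [ 0.6096 -0.0128  0.1007] 0.1114 [ 0.5903 -0.0482  0.13  ]
```

```bash
cat >> h.py <<'E'
YAW=np.deg2rad(100.15)
def go(x,y,z,yaw=YAW):
    p,R,s=tool()
    T=np.column_stack([(np.cos(yaw),np.sin(yaw),0),(0,0,-1),(-np.sin(yaw)*0,0,0)]); T[:,2]=np.cross(T[:,0],T[:,1])
    dl=R.T@(np.array([x,y,z])-p)*100
    print("pos",p.round(4),"dcm",dl.round(2),"rot",Ro.from_matrix(R.T@T).as_rotvec().round(3),"grip",round(s["grip_width"],4),"F",np.round(s["contact_force"],1),"t",round(s["time"],2))
E
python3 -c "
from h import *
go(.438,.1604,.16)"
```

```text
pos [0.2174 0.5322 0.231 ] dcm [-26.07   7.11 -34.49] rot [-0.    -0.565 -0.001] grip 0.0853 F [-0.3 -0.5  0.5] t 0.3
```

Request:
servo_tool(moves=[0.4,-26.07,0,-34.49,0,-0.565,0,0.4,-26.07,0,-34.49,0,-0.565,0,0.4,-26.07,0,-34.49,0,-0.565,0,0.4,-26.07,0,-34.49,0,-0.565,0,0.4,-26.07,0,-34.49,0,-0.565,0])

```text
time: 0.8
eef_pos: [0.3377, 0.3305, 0.2315]
tcp_rot: [-1.118, -1.342, 1.341]
contact_force: [2.0, 0.4, -1.3]
grip_width: 0.0514
```

```bash
python3 -c "
from h import *
go(.438,.1604,.16)"
```

```text
pos [0.3377 0.3305 0.2315] dcm [-18.54   7.15  -6.79] rot [0.001 0.004 0.   ] grip 0.0514 F [ 2.   0.4 -1.3] t 0.8
```

Request:
servo_tool(moves=[0.5,-18.3,2,-6.5,0,0,0,0.5,-18.3,4,-6.5,0,0,0,0.5,-18.3,6,-6.5,0,0,0,0.5,-18.3,7,-6.5,0,0,0,0.5,-18.3,7,-6.5,0,0,0])

```text
time: 1.3
eef_pos: [0.4338, 0.1594, 0.1589]
tcp_rot: [-1.122, -1.332, 1.337]
contact_force: [-1.2, 0.3, -0.6]
grip_width: 0.0425
```

```bash
python3 - <<'E'
from h import *
go(.438,.1604,.063)
for n in("top","side"):
    d=snap(n); cv2.imwrite(f"pics/{n}1.png",d["frame"])
    p,R,s=tool(); u=proj(d,p); print(n,u)
E
python3 - <<'E'
import cv2
a=cv2.imread("pics/side1.png")[120:260,150:330];cv2.imwrite("pics/s1z.png",cv2.resize(a,None,fx=4,fy=4))
E
```

```text
pos [0.4338 0.1594 0.1589] dcm [ 0.03  9.59 -0.46] rot [-0.003 -0.005 -0.001] grip 0.0425 F [-1.2  0.3 -0.6] t 1.3
top [194.20481706 290.83252352]
side [218.1355575 158.0885825]
```

View pics/s1z.png

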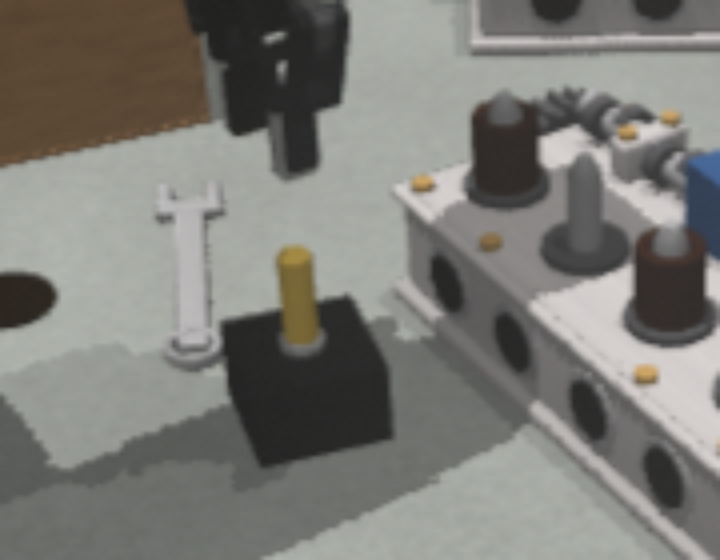

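Request:
servo_tool(moves=[0.5,0,0,-0.4,0,0,0,0.5,0,4,-0.4,0,0,0,0.5,0,8,-0.4,0,0,0,0.5,0,9.6,-0.4,0,0,0,0.5,0,9.6,-0.4,0,0,0])

```text
time: 1.9
eef_pos: [0.4355, 0.165, 0.064]
tcp_rot: [-1.116, -1.338, 1.342]
contact_force: [0.5, -0.1, 0.8]
grip_width: 0.0424
```

Request:
servo_tool(moves=[0.85,0,0,0,0,0,0,0.9,0,0,0,0,0,0,0.9,0,0,0,0,0,0,0.9,0,0,0,0,0,0,0.9,0,0,0,0,0,0], force=40)

```text
time: 2.4
eef_pos: [0.4388, 0.1646, 0.0671]
tcp_rot: [-1.121, -1.342, 1.336]
contact_force: [-1.0, 1.1, 6.1]
grip_width: 0.0168
```

```bash
python3 - <<'E'
from h import *
go(.663,.1165,.063)
E
```

```text
pos [0.4388 0.1646 0.0671] dcm [ -8.69   0.48 -21.21] rot [0.004 0.    0.001] grip 0.0168 F [-1.   1.1  6.1] t 2.4
```

Request:
servo_tool(moves=[0.9,0,0,0,0,0,0,0.9,0,0,0,0,0,0])

```text
time: 2.6
eef_pos: [0.4389, 0.1646, 0.0671]
tcp_rot: [-1.121, -1.342, 1.336]
contact_force: [-0.9, 2.2, 6.6]
grip_width: 0.0171
```

```bash
python3 - <<'E'
from h import *
for i in range(3):
    go(.663,.1165,.063)
    for n in("top","side"):
        d=snap(n)
    d=d
d=snap("side");a=d["frame"][120:260,150:330];cv2.imwrite("pics/s2z.png",cv2.resize(a,None,fx=4,fy=4))
E
```

```text
pos [0.4389 0.1646 0.0671] dcm [ -8.69   0.48 -21.21] rot [0.004 0.    0.002] grip 0.0171 F [-0.9  2.2  6.6] t 2.6
pos [0.4389 0.1646 0.0672] dcm [ -8.69   0.48 -21.21] rot [0.004 0.    0.002] grip 0.0171 F [-1.2  1.8  7.4] t 2.7
pos [0.4389 0.1646 0.0671] dcm [ -8.69   0.48 -21.21] rot [0.004 0.    0.002] grip 0.0168 F [-1.   2.3  7.2] t 2.8
```

View pics/s2z.png

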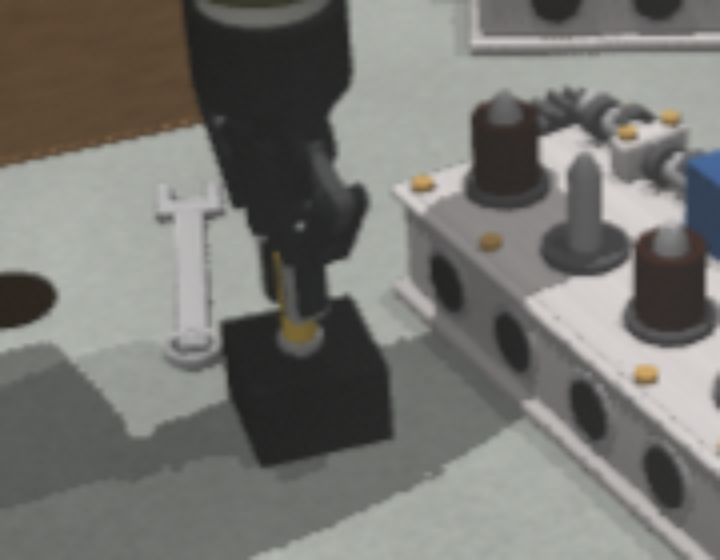

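Request:
servo_tool(moves=[0.9,0,-3,0,0,0,0,0.9,0,-7,0,0,0,0,0.9,0,-11,0,0,0,0,0.9,0,-14.5,0,0,0,0,0.9,0,-14.5,0,0,0,0], force=60)

```text
time: 3.45
eef_pos: [0.4405, 0.1642, 0.216]
tcp_rot: [-1.127, -1.346, 1.333]
contact_force: [0.1, 0.9, -0.5]
grip_width: 0.0168
```

Request:
servo_tool(moves=[0.9,0,0,0,0,0,0,0.9,0,0,0,0,0,0])

```text
time: 3.65
eef_pos: [0.4367, 0.1635, 0.2095]
tcp_rot: [-1.119, -1.337, 1.339]
contact_force: [-0.0, 0.1, -0.9]
grip_width: 0.0163
```

```bash
python3 - <<'E'
from h import *
go(.663,.1165,.2)
for n,b in(("top",(150,220,270,350)),("side",(150,80,330,240))):
    d=snap(n); x0,y0,x1,y1=b
    print(n,[proj(d,tool()[0]+np.array([0,0,k])).round(1) for k in(-.022,-.058)])
    cv2.imwrite(f"pics/{n}3.png",cv2.resize(d["frame"][y0:y1,x0:x1],None,fx=4,fy=4))
    # stand hole: 
    W=d["W"]; hsv=d["hsv"]
    m=(abs(W[...,2]-.045)<.008)&(abs(W[...,0]-.438)<.05)&(abs(W[...,1]-.16)<.055)&(hsv[...,2]<110)
    v,u=np.nonzero(m); pts=np.array([ray(d,a,b,.045)[:2] for a,b in zip(u,v)],np.float32)
    print(n,cv2.minAreaRect(pts), len(pts))
E
```

```text
pos [0.4367 0.1635 0.2095] dcm [ -8.61   0.92 -21.45] rot [-0.001 -0.    -0.   ] grip 0.0163 F [-0.   0.1 -0.9] t 3.65
top [array([187.5, 286.9]), array([193.8, 289.4])]
top ((0.4390135109424591, 0.16230878233909607), (0.07175224274396896, 0.07025130093097687), 85.9513931274414) 1126
side [array([218.2, 145.1]), array([219.9, 161.4])]
side ((0.4373191297054291, 0.1567031443119049), (0.08566012233495712, 0.07229854166507721), 86.66087341308594) 833
```

View pics/side3.png

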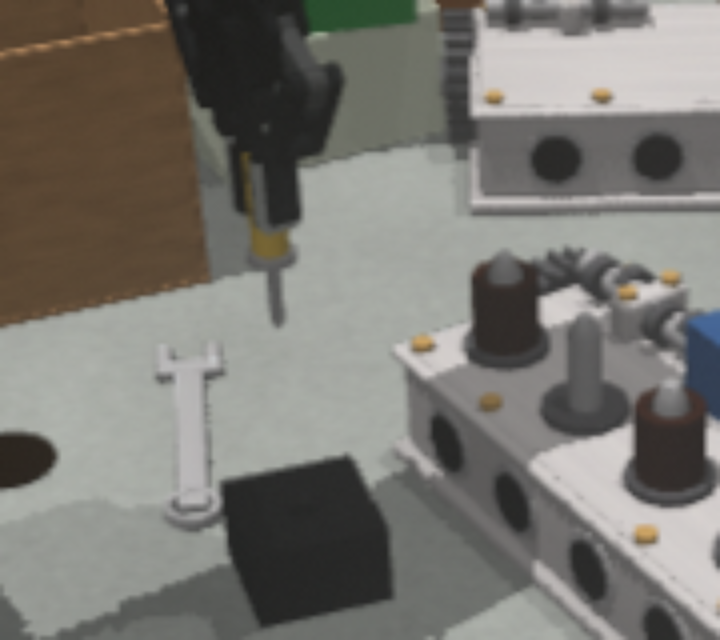

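View pics/top3.png

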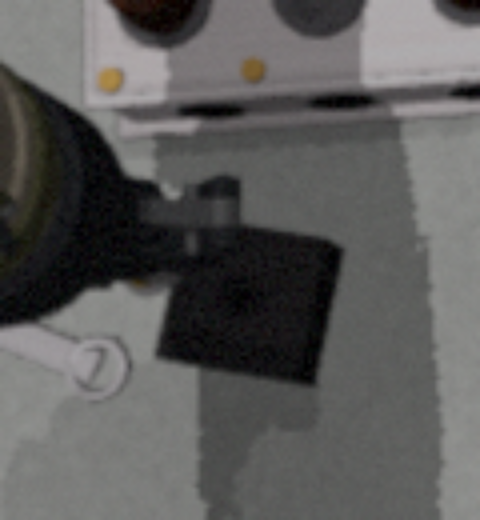

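Request:
servo_tool(moves=[0.9,-8.6,0,-21.3,0,0,0,0.9,-8.6,0,-21.3,0,0,0,0.9,-8.6,0,-21.3,0,0,0,0.9,-8.6,0,-21.3,0,0,0,0.9,-8.6,0,-21.3,0,0,0])

```text
time: 4.25
eef_pos: [0.6648, 0.1153, 0.2078]
tcp_rot: [-1.12, -1.336, 1.338]
contact_force: [-0.2, 0.7, -0.0]
grip_width: 0.0164
```

Request:
servo_tool(moves=[0.9,0,0,0,0,0,0,0.9,0,0,0,0,0,0,0.9,0,0,0,0,0,0])

```text
time: 4.55
eef_pos: [0.6608, 0.117, 0.2096]
tcp_rot: [-1.118, -1.337, 1.34]
contact_force: [-1.2, 0.3, -1.3]
grip_width: 0.0166
```

```bash
python3 - <<'E'
from h import *
go(.663,.1165,.2)
for n,b in(("top",(200,120,320,230)),("side",(270,90,410,210))):
    d=snap(n); x0,y0,x1,y1=b
    p=tool()[0]
    a=cv2.resize(d["frame"][y0:y1,x0:x1],None,fx=5,fy=5,interpolation=cv2.INTER_CUBIC)
    print(n,[proj(d,p+np.array([0,0,k])).round(1) for k in(-.022,-.058)],"hole",proj(d,(.6632,.1159,.12)),proj(d,(.6636,.1176,.12)))
    cv2.imwrite(f"pics/{n}4.png",a)
E
```

```text
pos [0.6608 0.117  0.2096] dcm [-0.09  0.96 -0.21] rot [-0.002  0.001  0.001] grip 0.0166 F [-1.2  0.3 -1.3] t 4.55
top [array([236.4, 160. ]), array([240.1, 168. ])] hole [243.92698558 173.44516358] [243.05908336 173.15800782]
side [array([335.5, 131.7]), array([334.9, 147.8])] hole [335.65260157 161.93674515] [335.45398671 161.49191358]
```

View pics/side4.png

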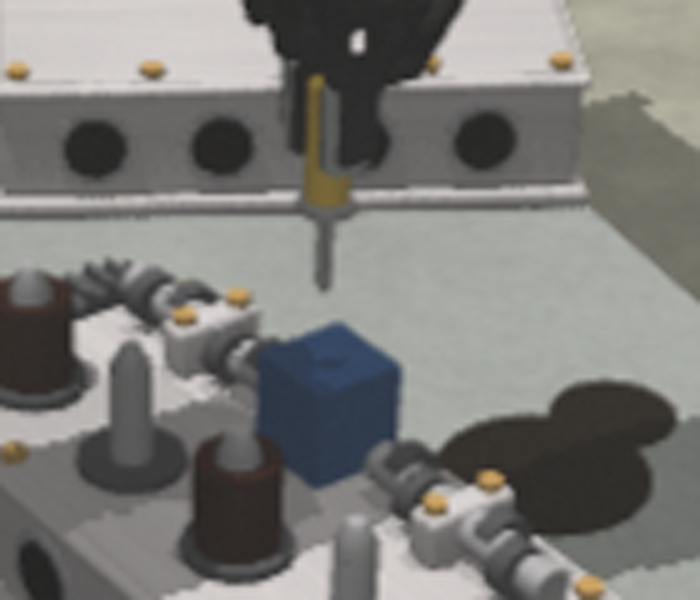

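View pics/top4.png

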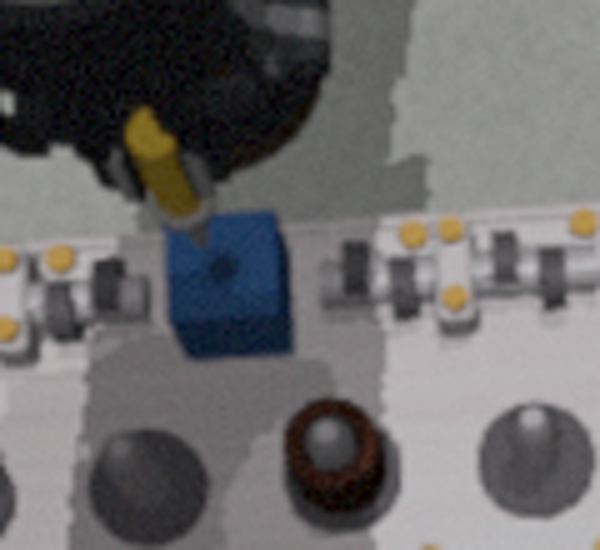

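```bash
python3 - <<'E'
from h import *
t=snap("top");s=snap("side")
def tri(a,b):
    A=[];y=[]
    for d,(u,v) in((t,a),(s,b)):
        P=d["mtx"]@np.column_stack([d["R"],d["t"]])
        for k,c in((0,u),(1,v)): r=P[k]-c*P[2]; A.append(r[:3]); y.append(-r[3])
    return np.linalg.lstsq(np.array(A),np.array(y),rcond=None)[0].round(4)
print("tip",tri((240.4,168),(334.6,147.6)),"fk",tool()[0]-[0,0,.058])
print("hole",ray(t,244.4,173.2,.12),ray(s,336,161.6,.12),tri((244.4,173.2),(336,161.6)))
print("stand",ray(t,210,294.25,.045))
for n,a,b in(("s0",(305.8,204.7),(341.2,196.8)),("s3",(182.9,213.4),(276.1,145.6))): print(n,tri(a,b))
E
```

```text
tip [0.6599 0.1162 0.154 ] fk [0.6613899  0.11713401 0.1532147 ]
hole [0.6637762 0.1150875 0.12     ] [0.664428   0.11677446 0.12      ] [0.6633 0.1148 0.1214]
stand [0.43910858 0.16236689 0.045     ]
s0 [ 0.6128 -0.0067  0.126 ]
s3 [0.5727 0.2133 0.1276]
```

Request:
servo_tool(moves=[0.9,-0.2,0,-0.3,0,0,0,0.9,-0.2,1.5,-0.3,0,0,0,0.9,-0.2,2.6,-0.3,0,0,0,0.9,-0.2,2.6,-0.3,0,0,0,0.9,-0.2,2.6,-0.3,0,0,0])

```text
time: 5.25
eef_pos: [0.6652, 0.1152, 0.1842]
tcp_rot: [-1.119, -1.338, 1.339]
contact_force: [0.5, 0.0, 1.0]
grip_width: 0.016
```

```bash
python3 - <<'E'
from h import *
go(.6648,.1157,.142)
for n,b in(("top",(200,120,320,230)),("side",(270,90,410,210))):
    d=snap(n); x0,y0,x1,y1=b
    a=cv2.resize(d["frame"][y0:y1,x0:x1],None,fx=5,fy=5,interpolation=cv2.INTER_CUBIC)
    cv2.imwrite(f"pics/{n}5.png",a)
E
```

```text
pos [0.6652 0.1152 0.1842] dcm [0.06 4.22 0.02] rot [-0.001  0.     0.   ] grip 0.016 F [0.5 0.  1. ] t 5.25
```

View pics/side5.png

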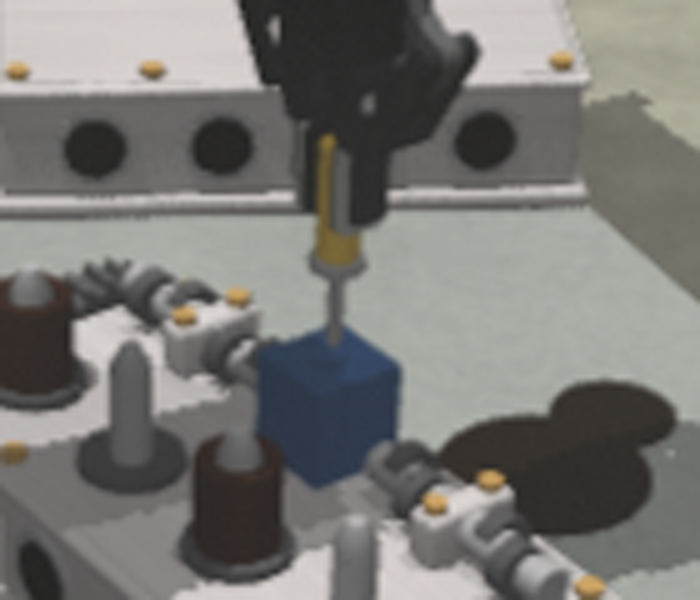

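View pics/top5.png

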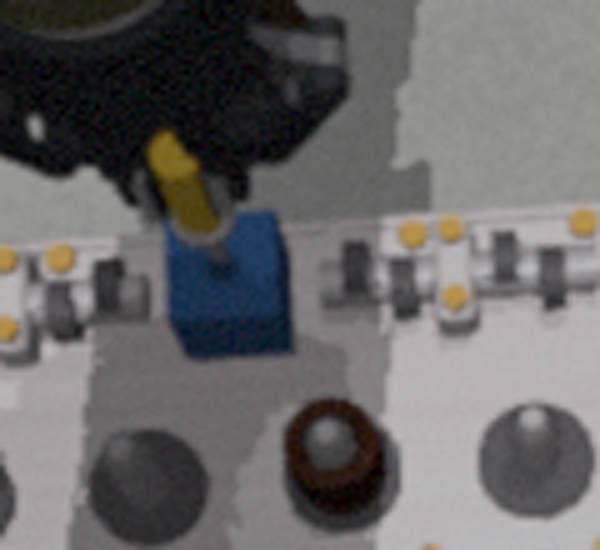

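Request:
servo_tool(moves=[0.9,0.05,1.0,0.07,0,0,0,0.9,0.05,2.0,0.07,0,0,0,0.9,0.05,3.0,0.07,0,0,0,0.9,0.05,3.6,0.07,0,0,0,0.9,0.05,3.6,0.07,0,0,0])

```text
time: 5.85
eef_pos: [0.6638, 0.1155, 0.1466]
tcp_rot: [-1.118, -1.336, 1.34]
contact_force: [-0.7, -0.0, -0.8]
grip_width: 0.0163
```

```bash
python3 - <<'E'
from h import *
go(.6648,.1157,.142)
d=snap("side"); x0,y0,x1,y1=(270,90,410,210)
cv2.imwrite("pics/s6.png",cv2.resize(d["frame"][y0:y1,x0:x1],None,fx=5,fy=5,interpolation=cv2.INTER_CUBIC))
E
```

```text
pos [0.6638 0.1155 0.1466] dcm [-0.    0.46 -0.11] rot [-0.003  0.     0.   ] grip 0.0163 F [-0.7 -0.  -0.8] t 5.85
```

View pics/s6.png

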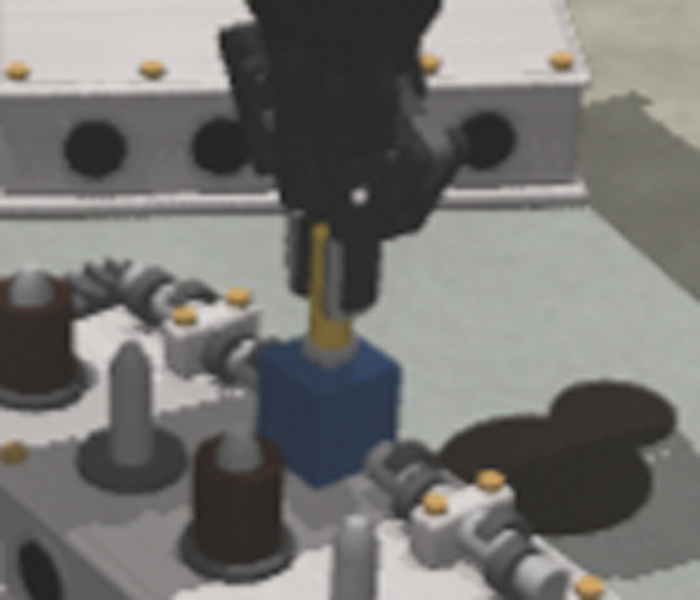

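In smoothly with no side force; the last few mm down to the collar with a firm push.

Request:
servo_tool(moves=[0.9,0,0.3,0,0,0,0,0.9,0,0.6,0,0,0,0,0.9,0,0.9,0,0,0,0,0.9,0,0.9,0,0,0,0,0.9,0,0.9,0,0,0,0])

```text
time: 6.4
eef_pos: [0.6653, 0.1156, 0.1423]
tcp_rot: [-1.123, -1.341, 1.337]
contact_force: [-3.2, -0.3, 11.7]
grip_width: 0.0163
```

```bash
python3 - <<'E'
from h import *
go(.439,.162,.2)
d=snap("side"); x0,y0,x1,y1=(270,90,410,210)
cv2.imwrite("pics/s7.png",cv2.resize(d["frame"][y0:y1,x0:x1],None,fx=5,fy=5,interpolation=cv2.INTER_CUBIC))
E
```

```text
pos [0.6653 0.1156 0.1423] dcm [ 8.56 -5.84 21.44] rot [ 0.003  0.    -0.   ] grip 0.0163 F [-3.2 -0.3 11.7] t 6.4
```

View pics/s7.png

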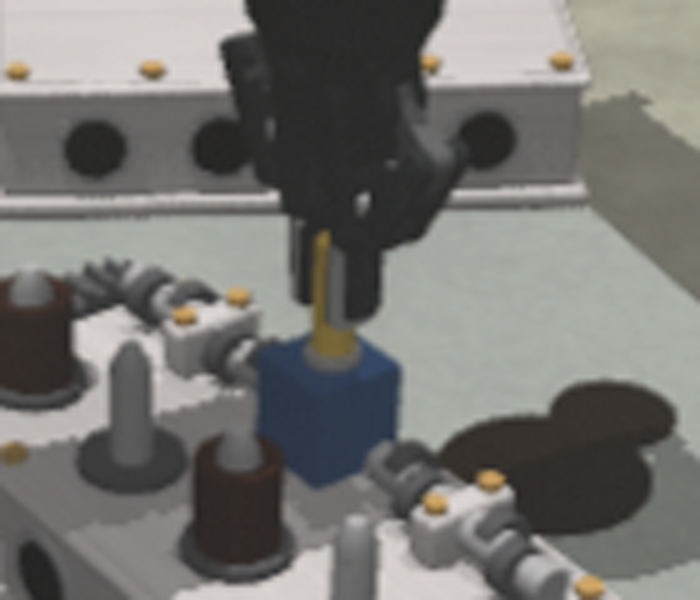

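Request:
servo_tool(moves=[0.9,0,-2,0,0,0,0,0.9,0,-4.5,0,0,0,0,0.9,0,-7.5,0,0,0,0,0.9,0,-7.5,0,0,0,0,0.9,0,-7.5,0,0,0,0])

```text
time: 6.95
eef_pos: [0.6654, 0.1156, 0.2152]
tcp_rot: [-1.122, -1.34, 1.337]
contact_force: [-0.6, -0.2, -0.3]
grip_width: 0.0165
```

```bash
python3 - <<'E'
from h import *
go(.439,.1615,.2)
E
```

```text
pos [0.6654 0.1156 0.2152] dcm [ 8.51  1.47 21.48] rot [ 0.002  0.    -0.   ] grip 0.0165 F [-0.6 -0.2 -0.3] t 6.95
```

Request:
servo_tool(moves=[0.9,8.6,0,21.4,0,0,0,0.9,8.6,0,21.4,0,0,0,0.9,8.6,0,21.4,0,0,0,0.9,8.6,0,21.4,0,0,0,0.9,8.6,0,21.4,0,0,0])

```text
time: 7.45
eef_pos: [0.4342, 0.1626, 0.2126]
tcp_rot: [-1.116, -1.336, 1.341]
contact_force: [-0.3, -1.1, 0.2]
grip_width: 0.0166
```

Request:
servo_tool(moves=[0.9,0,3,0,0,0,0,0.9,0,6,0,0,0,0,0.9,0,8.8,0,0,0,0,0.9,0,8.8,0,0,0,0,0.9,0,8.8,0,0,0,0])

```text
time: 7.95
eef_pos: [0.4379, 0.1623, 0.1257]
tcp_rot: [-1.118, -1.336, 1.34]
contact_force: [0.9, -0.7, -0.5]
grip_width: 0.0162
```

```bash
python3 - <<'E'
from h import *
go(.439,.163,.067)
for n,b in(("top",(150,240,270,350)),("side",(150,110,290,240))):
    d=snap(n); x0,y0,x1,y1=b
    print(n,proj(d,tool()[0]-[0,0,.058]))
    a=cv2.resize(d["frame"][y0:y1,x0:x1],None,fx=5,fy=5,interpolation=cv2.INTER_CUBIC)
    cv2.imwrite(f"pics/{n}8.png",cv2.convertScaleAbs(a,alpha=1.8))
E
```

```text
pos [0.4379 0.1623 0.1257] dcm [ 0.05  5.87 -0.14] rot [-0.003  0.     0.   ] grip 0.0162 F [ 0.9 -0.7 -0.5] t 7.95
top [206.84375762 293.00078305]
side [225.13769219 196.198507  ]
```

View pics/side8.png

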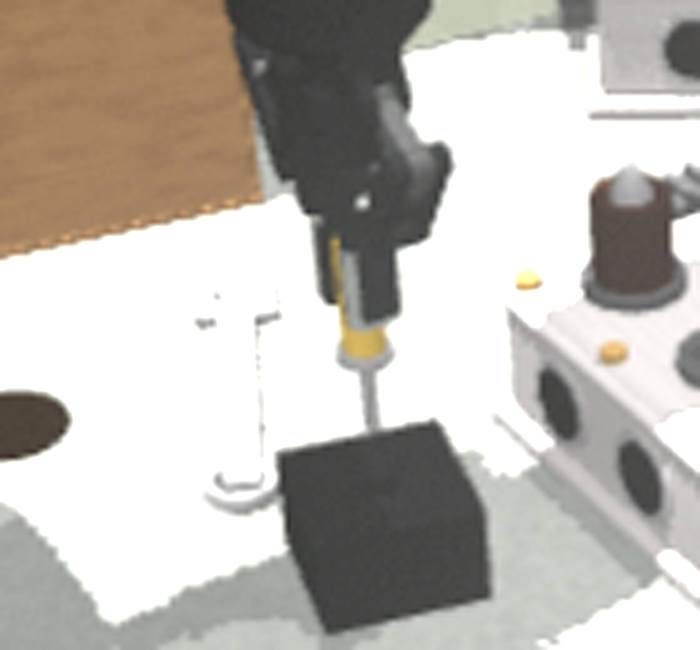

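View pics/top8.png

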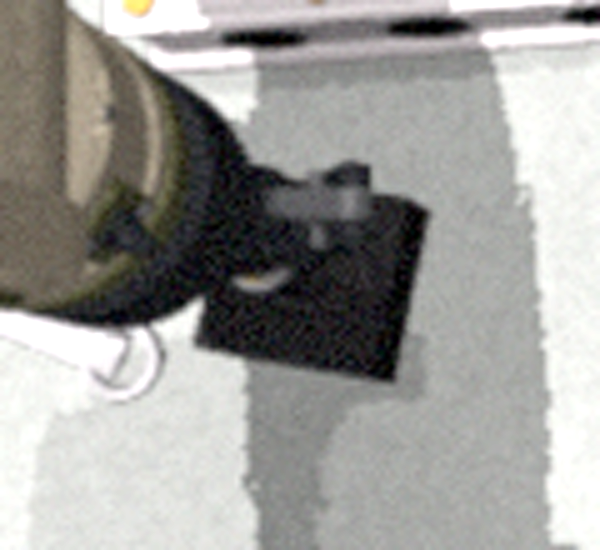

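Request:
servo_tool(moves=[0.9,0,1,-0.1,0,0,0,0.9,0,2,-0.1,0,0,0,0.9,0,3,-0.1,0,0,0,0.9,0,4,-0.1,0,0,0,0.9,0,4.5,-0.1,0,0,0])

```text
time: 8.55
eef_pos: [0.4391, 0.1625, 0.08]
tcp_rot: [-1.119, -1.337, 1.34]
contact_force: [-0.4, 1.0, 0.2]
grip_width: 0.0164
```

Request:
servo_tool(moves=[0.9,0,0.6,0,0,0,0,0.9,0,1.2,0,0,0,0,0.9,0,1.6,0,0,0,0,0.9,0,1.6,0,0,0,0])

```text
time: 8.95
eef_pos: [0.4401, 0.1627, 0.0672]
tcp_rot: [-1.121, -1.339, 1.338]
contact_force: [-5.6, -1.7, 16.1]
grip_width: 0.0167
```

Request:
servo_tool(moves=[0.9,0,-0.4,0,0,0,0,0.5,0,-0.4,0,0,0,0,0.5,0,-0.4,0,0,0,0,0.5,0,-0.4,0,0,0,0,0.5,0,-0.4,0,0,0,0])

```text
time: 9.45
eef_pos: [0.4398, 0.1626, 0.0691]
tcp_rot: [-1.12, -1.338, 1.339]
contact_force: [0.2, -0.2, -0.8]
grip_width: 0.0428
```

Request:
servo_tool(moves=[0.5,0,-5,0,0,0,0,0.5,0,-10,0,0,0,0,0.5,0,-13,0,0,0,0,0.5,0,-13,0,0,0,0,0.5,0,-13,0,0,0,0])

```text
time: 9.95
eef_pos: [0.4404, 0.1627, 0.1997]
tcp_rot: [-1.121, -1.34, 1.338]
contact_force: [-1.1, -0.1, -0.2]
grip_width: 0.0428
```

```bash
python3 - <<'E'
from h import *
go(.5719,.2115,.205)
for n,b in(("side",(150,110,290,240)),):
    d=snap(n); x0,y0,x1,y1=b
    a=cv2.resize(d["frame"][y0:y1,x0:x1],None,fx=5,fy=5,interpolation=cv2.INTER_CUBIC)
    cv2.imwrite(f"pics/{n}9.png",cv2.convertScaleAbs(a,alpha=1.8))
E
```

```text
pos [0.4404 0.1627 0.1997] dcm [  2.48  -0.51 -13.81] rot [0.002 0.    0.   ] grip 0.0428 F [-1.1 -0.1 -0.2] t 9.95
```

View pics/side9.png

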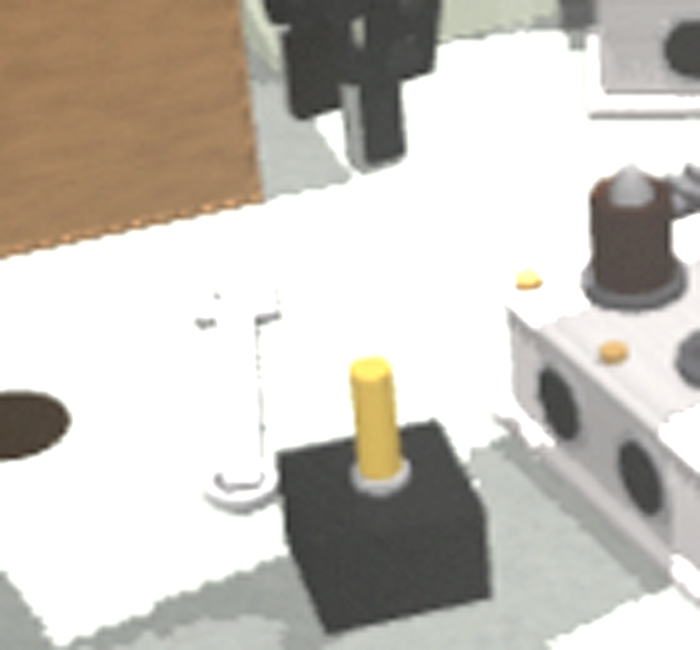

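Request:
servo_tool(moves=[0.35,2.5,0,-13.8,0,0,0,0.35,2.5,0,-13.8,0,0,0,0.35,2.5,0,-13.8,0,0,0,0.35,2.5,0,-13.8,0,0,0,0.35,2.5,0,-13.8,0,0,0])

```text
time: 10.5
eef_pos: [0.5704, 0.2114, 0.196]
tcp_rot: [-1.116, -1.334, 1.342]
contact_force: [-0.5, -0.6, -0.6]
grip_width: 0.0558
```

```bash
python3 - <<'E'
from h import *
go(.5723,.2125,.084)
for n,b in(("top",(130,140,270,260)),("side",(210,50,350,200))):
    d=snap(n); x0,y0,x1,y1=b
    a=cv2.resize(d["frame"][y0:y1,x0:x1],None,fx=4,fy=4,interpolation=cv2.INTER_CUBIC)
    cv2.imwrite(f"pics/{n}10.png",cv2.convertScaleAbs(a,alpha=1.5))
E
```

```text
pos [0.5704 0.2114 0.196 ] dcm [ 0.08 11.2  -0.28] rot [-0.006  0.    -0.   ] grip 0.0558 F [-0.5 -0.6 -0.6] t 10.5
```

View pics/side10.png

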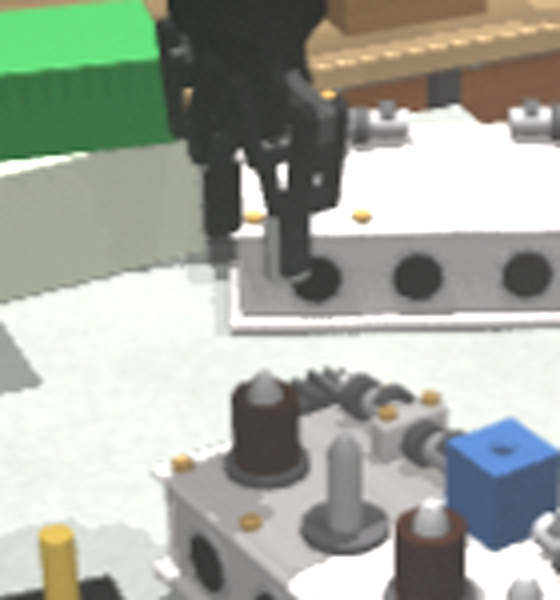

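View pics/top10.png

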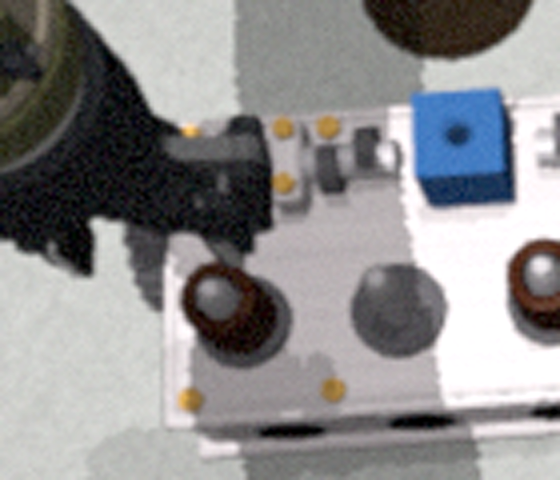

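Request:
servo_tool(moves=[0.35,0.1,0,-0.2,0,0,0,0.35,0.1,3,-0.2,0,0,0,0.35,0.1,6,-0.2,0,0,0,0.35,0.1,9,-0.2,0,0,0,0.35,0.1,11,-0.2,0,0,0])

```text
time: 11.1
eef_pos: [0.5714, 0.2125, 0.0881]
tcp_rot: [-1.119, -1.337, 1.339]
contact_force: [0.7, -0.3, 0.0]
grip_width: 0.0554
```

Request:
servo_tool(moves=[0.35,0,0,0,0,0,0,0.7,0,0,0,0,0,0,0.7,0,0,0,0,0,0,0.7,0,0,0,0,0,0,0.7,0,0,0,0,0,0], force=40)

```text
time: 11.6
eef_pos: [0.5742, 0.2132, 0.0913]
tcp_rot: [-1.122, -1.341, 1.337]
contact_force: [-1.2, 0.6, 6.1]
grip_width: 0.0338
```

```bash
python3 - <<'E'
from h import *
go(.5723,.2125,.205)
d=snap("side"); x0,y0,x1,y1=(210,50,350,200)
cv2.imwrite("pics/s11.png",cv2.convertScaleAbs(cv2.resize(d["frame"][y0:y1,x0:x1],None,fx=4,fy=4),alpha=1.5))
E
```

```text
pos [0.5742 0.2132 0.0913] dcm [ -0.03 -11.37   0.17] rot [0.003 0.    0.   ] grip 0.0338 F [-1.2  0.6  6.1] t 11.6
```

View pics/s11.png

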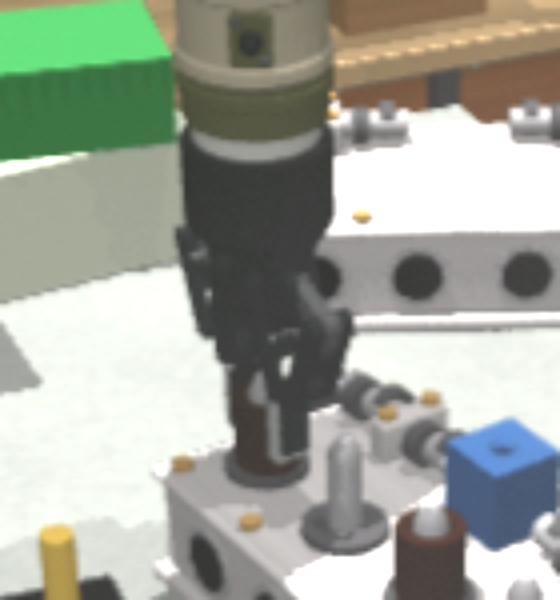

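Request:
servo_tool(moves=[0.7,0,-2,0,0,0,0,0.7,0,-5,0,0,0,0,0.7,0,-8,0,0,0,0,0.7,0,-11,0,0,0,0,0.7,0,-11,0,0,0,0])

```text
time: 12.15
eef_pos: [0.5757, 0.2136, 0.2044]
tcp_rot: [-1.125, -1.346, 1.334]
contact_force: [0.2, 0.4, -0.8]
grip_width: 0.034
```

```bash
python3 - <<'E'
from h import *
t=snap("top")
m=cv2.inRange(t["hsv"],np.array((0,180,60)),np.array((4,255,255)))>0
W=t["W"]; k=m&(abs(W[...,2]-.045)<.008); v,u=np.nonzero(k)
pts=np.array([ray(t,a,b,.045)[:2] for a,b in zip(u,v)],np.float32); print(cv2.minAreaRect(pts))
go(.40,-.31,.20)
d=snap("side"); cv2.imwrite("pics/s12.png",d["frame"])
E
```

```text
((0.40085461735725403, -0.3528878390789032), (0.1500290185213089, 0.14743155241012573), 83.34113311767578)
pos [0.5747 0.2133 0.2019] dcm [-4.843e+01  4.000e-02  2.642e+01] rot [0.005 0.    0.   ] grip 0.0336 F [ 0.1 -1.  -1.8] t 12.2
```

View pics/s12.png

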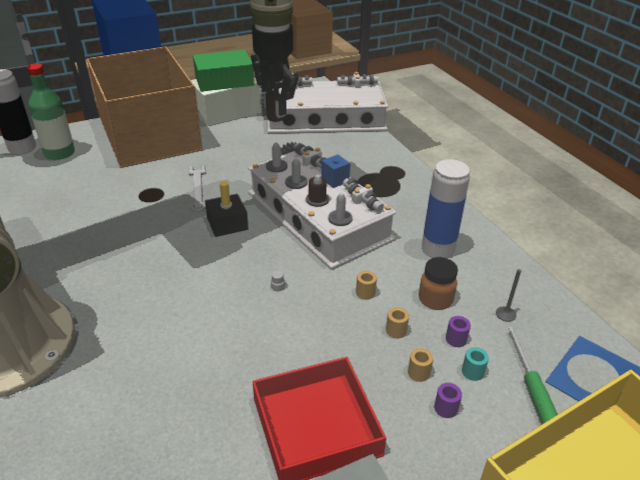

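```bash
python3 -c "
from h import *
go(.366,-.353,.20)"
```

```text
pos [0.5736 0.2131 0.1999] dcm [-52.06  -0.07  30.42] rot [0.002 0.    0.   ] grip 0.0338 F [ 0.3  0.8 -1.2] t 12.25
```

Request:
servo_tool(moves=[0.7,-20,0,11.7,0,0,0,0.7,-20,0,11.7,0,0,0,0.7,-20,0,11.7,0,0,0,0.7,-20,0,11.7,0,0,0,0.7,-20,0,11.7,0,0,0])

```text
time: 12.75
eef_pos: [0.4905, -0.0067, 0.1974]
tcp_rot: [-1.118, -1.335, 1.339]
contact_force: [1.3, 0.9, -1.9]
grip_width: 0.034
```

Request:
servo_tool(moves=[0.7,-20,0,11.7,0,0,0,0.7,-20,0,11.7,0,0,0,0.7,-20,0,11.7,0,0,0,0.7,-20,0,11.7,0,0,0,0.7,-20,0,11.7,0,0,0])

```text
time: 13.25
eef_pos: [0.4111, -0.2241, 0.1976]
tcp_rot: [-1.119, -1.336, 1.337]
contact_force: [0.2, 0.2, -1.2]
grip_width: 0.0336
```

Request:
servo_tool(moves=[0.7,-12,0,7,0,0,0,0.7,-12,0,7,0,0,0,0.7,-12,0,7,0,0,0,0.7,-12,0,7,0,0,0,0.7,-12,0,7,0,0,0])

```text
time: 13.75
eef_pos: [0.3643, -0.3522, 0.1974]
tcp_rot: [-1.118, -1.337, 1.335]
contact_force: [0.3, 1.0, -2.0]
grip_width: 0.0336
```

```bash
python3 - <<'E'
from h import *
go(.366,-.353,.018)
d=snap("side"); cv2.imwrite("pics/s13.png",d["frame"][200:,200:])
E
```

```text
pos [ 0.3643 -0.3522  0.1974] dcm [-0.17 17.94 -0.17] rot [-0.001 -0.002  0.004] grip 0.0336 F [ 0.3  1.  -2. ] t 13.75
```

View pics/s13.png

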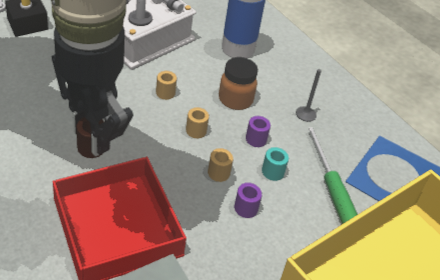

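Request:
servo_tool(moves=[0.7,0,4.5,-0.1,0,0,0,0.7,0,9,-0.1,0,0,0,0.7,0,13,-0.1,0,0,0,0.7,0,16,-0.1,0,0,0,0.7,0,17.8,-0.1,0,0,0])

```text
time: 14.3
eef_pos: [0.3658, -0.3485, 0.0183]
tcp_rot: [-1.113, -1.341, 1.338]
contact_force: [0.8, 0.6, -2.3]
grip_width: 0.0339
```

Request:
servo_tool(moves=[0.7,0,0,0,0,0,0,0.5,0,0,0,0,0,0,0.45,0,0,0,0,0,0,0.45,0,0,0,0,0,0,0.45,0,0,0,0,0,0])

```text
time: 14.8
eef_pos: [0.3673, -0.3531, 0.0226]
tcp_rot: [-1.123, -1.339, 1.34]
contact_force: [0.8, -1.0, 0.2]
grip_width: 0.0471
```

Request:
servo_tool(moves=[0.45,0,-5,0,0,0,0,0.45,0,-10,0,0,0,0,0.45,0,-14,0,0,0,0,0.45,0,-18,0,0,0,0,0.45,0,-18,0,0,0,0])

```text
time: 15.3
eef_pos: [0.3687, -0.3553, 0.2081]
tcp_rot: [-1.132, -1.339, 1.343]
contact_force: [1.0, -0.2, -0.6]
grip_width: 0.0468
```

```bash
python3 - <<'E'
from h import *
go(.5984,.067,.2)
d=snap("side"); cv2.imwrite("pics/s14.png",d["frame"][200:,200:])
E
```

```text
pos [ 0.3687 -0.3553  0.2081] dcm [ 37.53   0.58 -30.04] rot [ 0.005 -0.    -0.01 ] grip 0.0468 F [ 1.  -0.2 -0.6] t 15.3
```

View pics/s14.png

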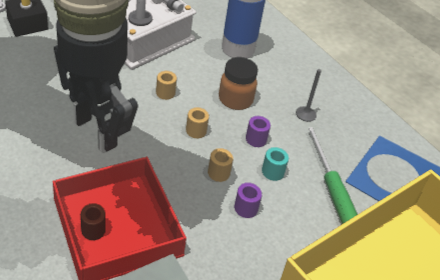

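Old sleeve from stud3 stands in the tray (px ~292,420 in the full side image). Next old1.

Request:
servo_tool(moves=[0.35,19,0,-15,0,0,0,0.35,19,0,-15,0,0,0,0.35,19,0,-15,0,0,0,0.35,19,0,-15,0,0,0,0.35,19,0,-15,0,0,0])

```text
time: 15.85
eef_pos: [0.4808, -0.1364, 0.2004]
tcp_rot: [-1.118, -1.338, 1.339]
contact_force: [0.6, -0.6, -1.1]
grip_width: 0.0555
```

Request:
servo_tool(moves=[0.35,18.5,0,-15,0,0,0,0.35,18.5,0,-15,0,0,0,0.35,18.5,0,-15,0,0,0,0.35,18.5,0,-15,0,0,0,0.35,18.5,0,-15,0,0,0])

```text
time: 16.35
eef_pos: [0.596, 0.0724, 0.2]
tcp_rot: [-1.118, -1.339, 1.34]
contact_force: [0.7, -0.4, -0.3]
grip_width: 0.0556
```

Request:
servo_tool(moves=[0.35,0,0,0,0,0,0,0.35,0,0,0,0,0,0])

```text
time: 16.55
eef_pos: [0.5951, 0.0704, 0.1999]
tcp_rot: [-1.117, -1.338, 1.341]
contact_force: [0.0, -0.5, 0.6]
grip_width: 0.0555
```

```bash
python3 - <<'E'
from h import *
go(.5984,.067,.086)
E
```

```text
pos [0.5951 0.0704 0.1999] dcm [-0.4  11.39 -0.3 ] rot [-0.003  0.002  0.   ] grip 0.0555 F [ 0.  -0.5  0.6] t 16.55
```

Request:
servo_tool(moves=[0.35,-0.35,0,-0.3,0,0,0,0.35,-0.35,3,-0.3,0,0,0,0.35,-0.35,6,-0.3,0,0,0,0.35,-0.35,9,-0.3,0,0,0,0.35,-0.35,11.3,-0.3,0,0,0])

```text
time: 17.05
eef_pos: [0.5981, 0.0646, 0.0867]
tcp_rot: [-1.121, -1.335, 1.337]
contact_force: [0.2, -0.7, -0.6]
grip_width: 0.0557
```

Request:
servo_tool(moves=[0.35,0,0,0,0,0,0,0.7,0,0,0,0,0,0,0.7,0,0,0,0,0,0,0.7,0,0,0,0,0,0,0.7,0,0,0,0,0,0], force=40)

```text
time: 17.55
eef_pos: [0.6003, 0.0665, 0.0899]
tcp_rot: [-1.123, -1.34, 1.338]
contact_force: [0.2, -1.4, 2.7]
grip_width: 0.0342
```

Request:
servo_tool(moves=[0.7,0,-2,0,0,0,0,0.7,0,-5,0,0,0,0,0.7,0,-8,0,0,0,0,0.7,0,-11,0,0,0,0,0.7,0,-11,0,0,0,0])

```text
time: 18.05
eef_pos: [0.6021, 0.0669, 0.2037]
tcp_rot: [-1.127, -1.345, 1.335]
contact_force: [-0.3, 0.2, -0.4]
grip_width: 0.0341
```

```bash
python3 - <<'E'
from h import *
go(.436,-.353,.2)
d=snap("side"); cv2.imwrite("pics/s15.png",d["frame"])
E
```

```text
pos [0.6021 0.0669 0.2037] dcm [-38.4    0.23  23.77] rot [ 0.009  0.    -0.002] grip 0.0341 F [-0.3  0.2 -0.4] t 18.05
```

View pics/s15.png

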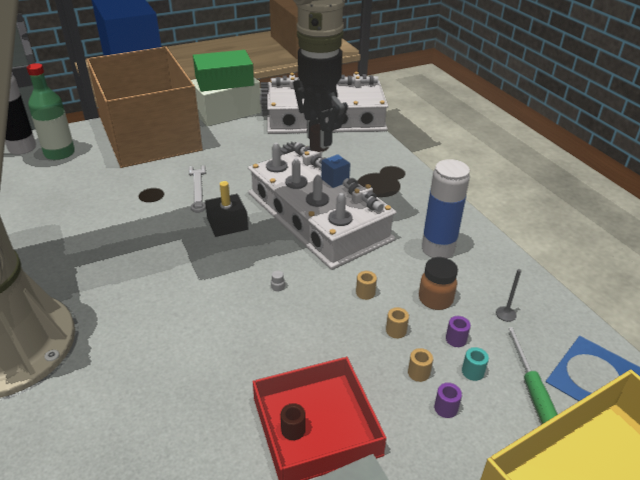

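Request:
servo_tool(moves=[0.7,-19,0,11.8,0,0,0,0.7,-19,0,11.8,0,0,0,0.7,-19,0,11.8,0,0,0,0.7,-19,0,11.8,0,0,0,0.7,-19,0,11.8,0,0,0])

```text
time: 18.6
eef_pos: [0.5143, -0.1437, 0.1968]
tcp_rot: [-1.12, -1.335, 1.337]
contact_force: [-0.5, 0.1, -0.6]
grip_width: 0.0337
```

Request:
servo_tool(moves=[0.7,-19.2,0,11.8,0,0,0,0.7,-19.2,0,11.8,0,0,0,0.7,-19.2,0,11.8,0,0,0,0.7,-19.2,0,11.8,0,0,0,0.7,-19.2,0,11.8,0,0,0])

```text
time: 19.1
eef_pos: [0.4322, -0.3537, 0.1966]
tcp_rot: [-1.12, -1.335, 1.336]
contact_force: [1.2, -0.0, -1.9]
grip_width: 0.034
```

Request:
servo_tool(moves=[0.7,0,0,0,0,0,0,0.7,0,0,0,0,0,0])

```text
time: 19.3
eef_pos: [0.4335, -0.3505, 0.1968]
tcp_rot: [-1.118, -1.338, 1.336]
contact_force: [0.6, 0.5, -1.5]
grip_width: 0.0337
```

```bash
python3 - <<'E'
from h import *
go(.436,-.353,.017)
E
```

```text
pos [ 0.4335 -0.3505  0.1968] dcm [-0.34 17.98 -0.22] rot [-0.001 -0.001  0.003] grip 0.0337 F [ 0.6  0.5 -1.5] t 19.3
```

Request:
servo_tool(moves=[0.7,-0.3,4.5,-0.2,0,0,0,0.7,-0.3,9,-0.2,0,0,0,0.7,-0.3,13,-0.2,0,0,0,0.7,-0.3,16,-0.2,0,0,0,0.7,-0.3,17.8,-0.2,0,0,0])

```text
time: 19.8
eef_pos: [0.4359, -0.3497, 0.017]
tcp_rot: [-1.113, -1.34, 1.338]
contact_force: [0.3, 0.1, -2.0]
grip_width: 0.0337
```

Request:
servo_tool(moves=[0.7,0,0,0,0,0,0,0.5,0,0,0,0,0,0,0.45,0,0,0,0,0,0,0.45,0,0,0,0,0,0,0.45,0,0,0,0,0,0])

```text
time: 20.3
eef_pos: [0.4377, -0.3541, 0.0217]
tcp_rot: [-1.123, -1.339, 1.339]
contact_force: [-0.0, 0.2, -0.0]
grip_width: 0.047
```

Request:
servo_tool(moves=[0.45,0,-5,0,0,0,0,0.45,0,-10,0,0,0,0,0.45,0,-14,0,0,0,0,0.45,0,-14,0,0,0,0,0.45,0,-14,0,0,0,0])

```text
time: 20.8
eef_pos: [0.4376, -0.3543, 0.1622]
tcp_rot: [-1.124, -1.339, 1.34]
contact_force: [0.1, 0.3, -0.8]
grip_width: 0.047
```

```bash
python3 - <<'E'
from h import *
d=snap("top"); cv2.imwrite("pics/t16.png",d["frame"])
for m,st,c in blobs(d,(10,100,60),(26,255,255)):
    t=topc(d,m,.04)
    if t and t[1]<.025: print(c.round(0),t[0].round(4),t[1],t[2])
s=snap("side"); cv2.imwrite("pics/s16.png",s["frame"])
for m,st,c in blobs(s,(10,100,60),(26,255,255)):
    t=topc(s,m,.04)
    if t and t[1]<.025: print(c.round(0),t[0].round(4),t[1],t[2])
go(.588,-.3335,.08)
E
```

```text
[371. 231.] [ 0.5991 -0.1384] 0.018287356942892075 169
[422. 235.] [ 0.6023 -0.241 ] 0.018106209114193916 168
[468. 246.] [ 0.5878 -0.332 ] 0.019036496058106422 166
[  5. 263.] [0.4753 0.5802] 0.009205909445881844 6
[207. 292.] [0.4519 0.1804] 0.008850162848830223 8
[373. 289.] [ 0.6058 -0.1574] 0.0041643534786999226 4
[397. 322.] [ 0.6002 -0.246 ] 0.021035822108387947 224
[420. 365.] [ 0.587  -0.3371] 0.01956220157444477 273
[492. 472.] [ 0.5518 -0.5394] 0.003892767010256648 23
pos [ 0.4363 -0.353   0.1596] dcm [ -0.76   7.95 -15.28] rot [-0.001 -0.     0.001] grip 0.0469 F [ 1.1  1.2 -0.3] t 20.9
```

View pics/t16.png

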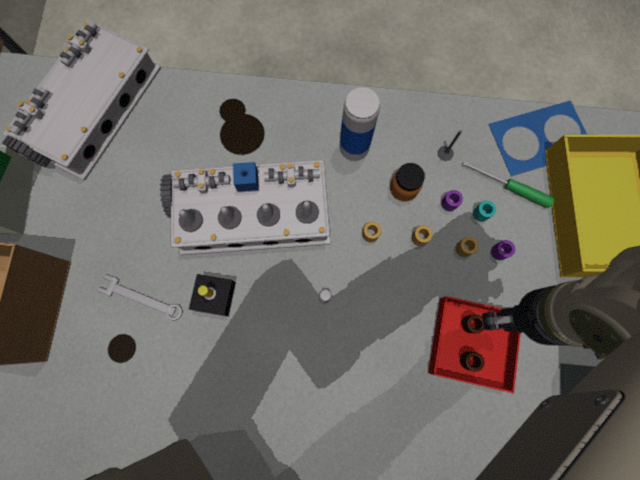

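View pics/s16.png

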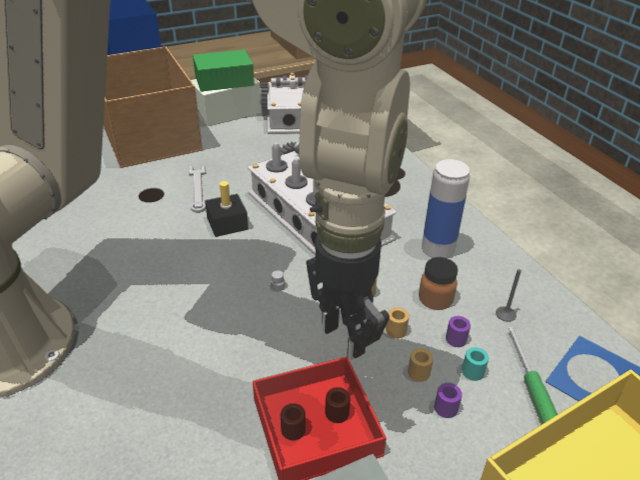

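Request:
servo_tool(moves=[0.35,-0.7,0,-15.2,0,0,0,0.35,-0.7,0,-15.2,0,0,0,0.35,-0.7,0,-15.2,0,0,0,0.35,-0.7,4,-15.2,0,0,0,0.35,-0.7,7,-15.2,0,0,0])

```text
time: 21.4
eef_pos: [0.5891, -0.3325, 0.087]
tcp_rot: [-1.117, -1.34, 1.34]
contact_force: [-1.1, 0.5, -1.4]
grip_width: 0.0555
```

Request:
servo_tool(moves=[0.35,0,0,0,0,0,0,0.35,0,0,0,0,0,0])

```text
time: 21.6
eef_pos: [0.5864, -0.3327, 0.0886]
tcp_rot: [-1.115, -1.337, 1.338]
contact_force: [-0.1, -0.2, 1.2]
grip_width: 0.0558
```

```bash
python3 - <<'E'
from h import *
s=snap("side"); cv2.imwrite("pics/s17.png",cv2.resize(s["frame"][260:440,320:520],None,fx=3,fy=3))
go(.588,-.333,.0085)
E
```

```text
pos [ 0.5874 -0.3336  0.0905] dcm [ 0.04  8.2  -0.08] rot [-0.001 -0.     0.001] grip 0.0556 F [-0.2 -1.1  2. ] t 21.65
```

View pics/s17.png

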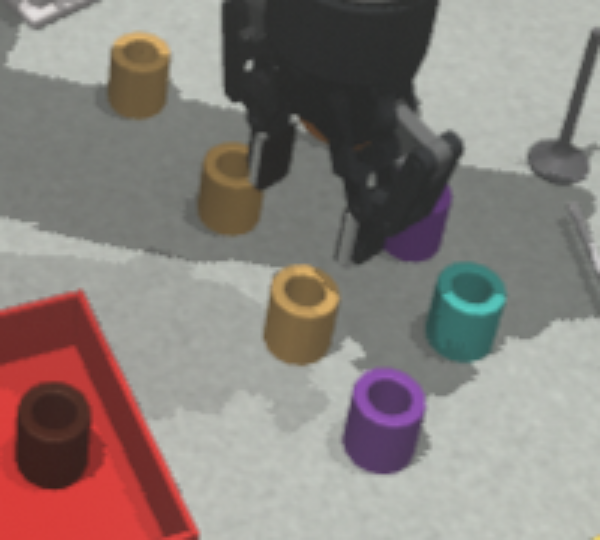

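Request:
servo_tool(moves=[0.35,0,2.5,-0.08,0,0,0,0.35,0,5,-0.08,0,0,0,0.35,0,7,-0.08,0,0,0,0.35,0,8,-0.08,0,0,0,0.35,0,8,-0.08,0,0,0])

```text
time: 22.15
eef_pos: [0.5881, -0.3335, 0.0105]
tcp_rot: [-1.12, -1.338, 1.338]
contact_force: [0.2, -0.2, 0.1]
grip_width: 0.0555
```

Request:
servo_tool(moves=[0.35,0,0,0,0,0,0,0.7,0,0,0,0,0,0,0.7,0,0,0,0,0,0,0.7,0,0,0,0,0,0,0.7,0,0,0,0,0,0], force=40)

```text
time: 22.65
eef_pos: [0.5897, -0.3343, 0.0124]
tcp_rot: [-1.124, -1.339, 1.339]
contact_force: [0.1, 0.9, 6.8]
grip_width: 0.0339
```

Request:
servo_tool(moves=[0.7,0,-4,0,0,0,0,0.7,0,-8,0,0,0,0,0.7,0,-12,0,0,0,0,0.7,0,-16,0,0,0,0,0.7,0,-18,0,0,0,0])

```text
time: 23.15
eef_pos: [0.5897, -0.3341, 0.1951]
tcp_rot: [-1.126, -1.34, 1.339]
contact_force: [0.5, -0.2, -0.1]
grip_width: 0.0339
```

```bash
python3 - <<'E'
from h import *
s=snap("side"); cv2.imwrite("pics/s18.png",cv2.resize(s["frame"][150:440,300:540],None,fx=2,fy=2))
go(.6114,-.0068,.19)
E
```

```text
pos [ 0.5905 -0.3347  0.1976] dcm [31.92  0.6  -7.84] rot [ 0.006  0.    -0.007] grip 0.0342 F [ 0.7 -0.6  2.9] t 23.2
```

View pics/s18.png

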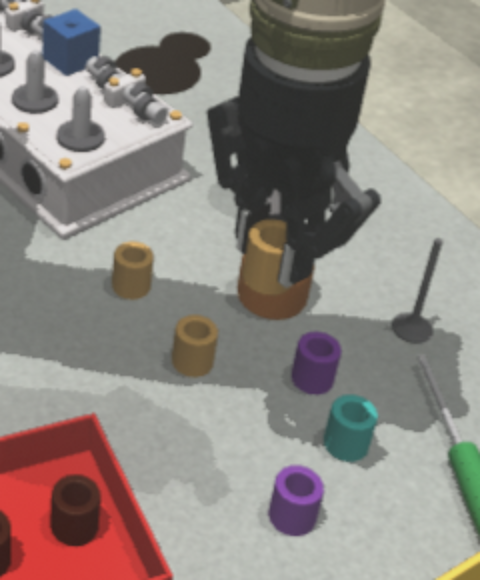

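Request:
servo_tool(moves=[0.7,31.9,0,-7.8,0,0,0,0.7,31.9,0,-7.8,0,0,0,0.7,31.9,0,-7.8,0,0,0,0.7,31.9,0,-7.8,0,0,0,0.7,31.9,0,-7.8,0,0,0])

```text
time: 23.7
eef_pos: [0.6034, -0.0819, 0.1893]
tcp_rot: [-1.119, -1.338, 1.338]
contact_force: [1.7, 1.1, -2.0]
grip_width: 0.0341
```

```bash
python3 - <<'E'
from h import *
go(.6116,-.0068,.16)
E
```

```text
pos [ 0.6034 -0.0819  0.1893] dcm [ 7.25  2.93 -2.13] rot [-0.001 -0.     0.001] grip 0.0341 F [ 1.7  1.1 -2. ] t 23.7
```

Request:
servo_tool(moves=[0.7,7.1,0,-1.5,0,0,0,0.7,7.1,0,-1.5,0,0,0,0.7,7.1,2,-1.5,0,0,0,0.7,7.1,2.5,-1.5,0,0,0,0.7,7.1,2.5,-1.5,0,0,0])

```text
time: 24.2
eef_pos: [0.605, -0.0113, 0.1636]
tcp_rot: [-1.117, -1.336, 1.34]
contact_force: [0.6, 0.0, -0.6]
grip_width: 0.034
```

Request:
servo_tool(moves=[0.7,0,0,0,0,0,0,0.7,0,0,0,0,0,0,0.7,0,0,0,0,0,0])

```text
time: 24.5
eef_pos: [0.6068, -0.0121, 0.166]
tcp_rot: [-1.122, -1.338, 1.337]
contact_force: [0.0, -0.4, -0.3]
grip_width: 0.034
```

```bash
python3 - <<'E'
from h import *
go(.6116,-.0068,.16)
for n,b in(("top",(250,130,370,260)),("side",(280,100,410,260))):
    d=snap(n); x0,y0,x1,y1=b
    p=tool()[0]; print(n,"bottom centre",proj(d,p-[0,0,.0124]),"stud tip",proj(d,(.6114,-.0068,.132)))
    a=cv2.resize(d["frame"][y0:y1,x0:x1],None,fx=4,fy=4,interpolation=cv2.INTER_CUBIC)
    cv2.imwrite(f"pics/{n}19.png",cv2.convertScaleAbs(a,alpha=1.4))
E
```

```text
pos [ 0.6068 -0.0121  0.166 ] dcm [ 0.44  0.6  -0.56] rot [ 0.001 -0.001 -0.   ] grip 0.034 F [ 0.  -0.4 -0.3] t 24.5
top bottom centre [308.04757117 203.30570996] stud tip [305.7509021  204.21475502]
side bottom centre [339.94954781 186.65926882] stud tip [340.54581422 194.36511722]
```

View pics/side19.png

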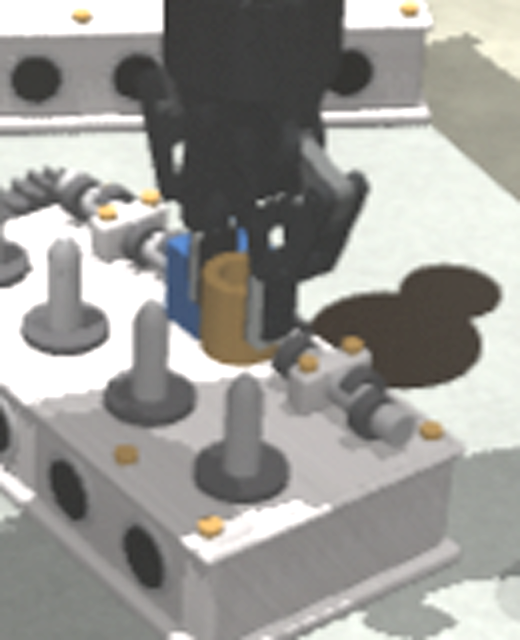

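View pics/top19.png

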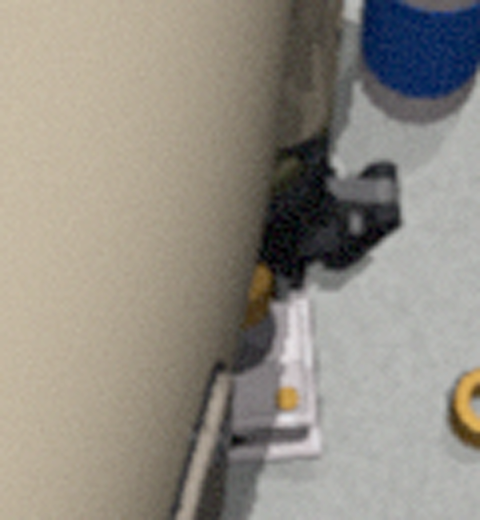

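Request:
servo_tool(moves=[0.7,0.45,0,-0.5,0,0,0,0.7,0.45,0,-0.5,0,0,0,0.7,0.45,1,-0.5,0,0,0,0.7,0.45,2,-0.5,0,0,0,0.7,0.45,2.8,-0.5,0,0,0])

```text
time: 25.1
eef_pos: [0.6103, -0.0062, 0.136]
tcp_rot: [-1.12, -1.338, 1.339]
contact_force: [3.1, -2.5, 3.9]
grip_width: 0.0345
```

```bash
python3 - <<'E'
from h import *
go(.6116,-.0068,.0924)
for n,b in(("side",(280,100,410,260)),):
    d=snap(n); x0,y0,x1,y1=b
    a=cv2.resize(d["frame"][y0:y1,x0:x1],None,fx=4,fy=4,interpolation=cv2.INTER_CUBIC)
    cv2.imwrite(f"pics/{n}20.png",cv2.convertScaleAbs(a,alpha=1.4))
E
```

```text
pos [ 0.6103 -0.0062  0.136 ] dcm [-0.09  4.36 -0.12] rot [-0.001 -0.    -0.   ] grip 0.0345 F [ 3.1 -2.5  3.9] t 25.1
```

View pics/side20.png

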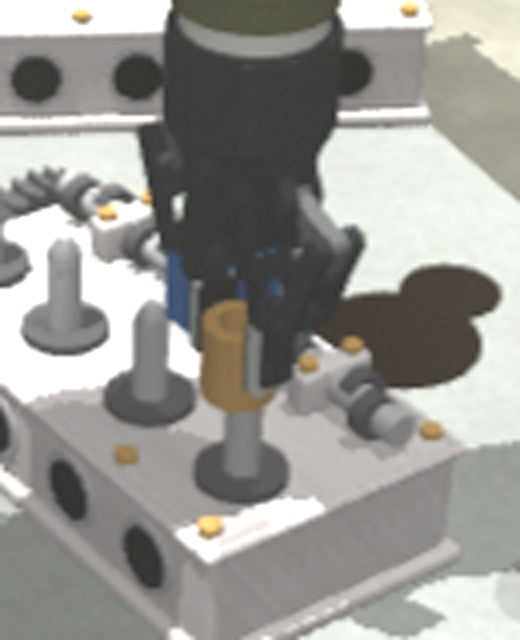

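Request:
servo_tool(moves=[0.7,-0.15,0,-0.15,0,0,0,0.7,-0.15,1,-0.15,0,0,0,0.7,-0.15,2,-0.15,0,0,0,0.7,-0.15,3,-0.15,0,0,0,0.7,-0.15,3.8,-0.15,0,0,0])

```text
time: 25.65
eef_pos: [0.6119, -0.0072, 0.0981]
tcp_rot: [-1.119, -1.338, 1.339]
contact_force: [0.7, 0.2, -0.3]
grip_width: 0.0343
```

Request:
servo_tool(moves=[0.7,0,0.4,0,0,0,0,0.7,0,0.8,0,0,0,0,0.7,0,0.8,0,0,0,0])

```text
time: 25.95
eef_pos: [0.612, -0.0072, 0.0924]
tcp_rot: [-1.12, -1.339, 1.339]
contact_force: [-3.1, 0.8, 4.6]
grip_width: 0.0341
```

Request:
servo_tool(moves=[0.7,0,0,0,0,0,0,0.5,0,0,0,0,0,0,0.35,0,0,0,0,0,0,0.35,0,0,0,0,0,0,0.35,0,0,0,0,0,0])

```text
time: 26.45
eef_pos: [0.6122, -0.0073, 0.0912]
tcp_rot: [-1.12, -1.338, 1.339]
contact_force: [0.6, 0.4, 0.6]
grip_width: 0.0554
```

Request:
servo_tool(moves=[0.35,0,-4,0,0,0,0,0.35,0,-8,0,0,0,0,0.35,0,-10,0,0,0,0,0.35,0,-10,0,0,0,0,0.35,0,-10,0,0,0,0])

```text
time: 26.95
eef_pos: [0.6125, -0.0073, 0.1914]
tcp_rot: [-1.121, -1.339, 1.338]
contact_force: [-0.2, 0.6, 0.2]
grip_width: 0.0556
```

```bash
python3 - <<'E'
from h import *
for n,b in(("side",(250,100,450,400)),):
    d=snap(n); x0,y0,x1,y1=b
    cv2.imwrite(f"pics/{n}21.png",cv2.resize(d["frame"][y0:y1,x0:x1],None,fx=2,fy=2))
d=snap("top")
for m,st,c in blobs(d,(10,100,60),(26,255,255)):
    for zt in(.04,.12):
      t=topc(d,m,zt)
      if t and t[1]<.025: print(c.round(0),zt,t[0].round(4),t[1],t[2])
go(.6023,-.2408,.1)
E
```

```text
[309. 207.] 0.12 [ 0.611  -0.0079] 0.0170624740421772 115
[371. 231.] 0.04 [ 0.5991 -0.1379] 0.01836307719349861 167
[422. 235.] 0.04 [ 0.6021 -0.2406] 0.01857730932533741 167
[  5. 253.] 0.04 [0.4752 0.5812] 0.008225965313613415 5
[  5. 253.] 0.12 [0.4757 0.5238] 0.005478551145642996 7
[568. 248.] 0.04 [ 0.6029 -0.5283] 0.008740507066249847 12
pos [ 0.6114 -0.0072  0.1898] dcm [-22.85   8.98   4.99] rot [-0.002  0.     0.001] grip 0.0554 F [-0.3  0.8 -0.4] t 27.05
```

View pics/side21.png

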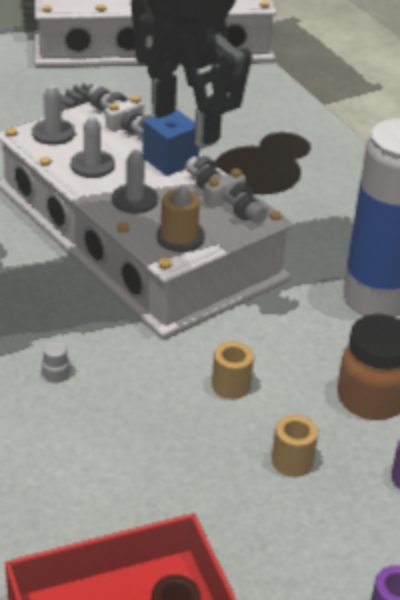

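Request:
servo_tool(moves=[0.35,-22.8,0,5.0,0,0,0,0.35,-22.8,0,5.0,0,0,0,0.35,-22.8,0,5.0,0,0,0,0.35,-22.8,0,5.0,0,0,0,0.35,-22.8,0,5.0,0,0,0])

```text
time: 27.55
eef_pos: [0.602, -0.2435, 0.1893]
tcp_rot: [-1.119, -1.336, 1.337]
contact_force: [0.2, 0.6, 0.4]
grip_width: 0.0552
```

Request:
servo_tool(moves=[0.35,0,4,0,0,0,0,0.35,0,9,0,0,0,0,0.35,0,9,0,0,0,0,0.35,0,9,0,0,0,0,0.35,0,9,0,0,0,0])

```text
time: 28.05
eef_pos: [0.6046, -0.2408, 0.1036]
tcp_rot: [-1.123, -1.34, 1.339]
contact_force: [0.2, -1.3, 0.1]
grip_width: 0.0557
```

```bash
python3 - <<'E'
from h import *
d=snap("side"); cv2.imwrite("pics/s22.png",cv2.resize(d["frame"][220:420,320:520],None,fx=3,fy=3))
go(.6022,-.2408,.0095)
E
```

```text
pos [ 0.6051 -0.241   0.1042] dcm [0.1  9.47 0.31] rot [ 0.003  0.001 -0.003] grip 0.0557 F [ 0.4 -0.1  0.9] t 28.1
```

View pics/s22.png

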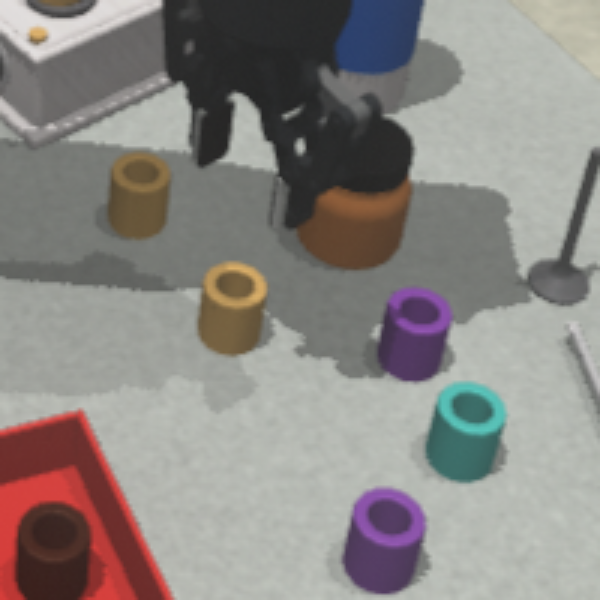

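Request:
servo_tool(moves=[0.35,0.05,2.5,0.2,0,0,0,0.35,0.05,5,0.2,0,0,0,0.35,0.05,7.5,0.2,0,0,0,0.35,0.05,9.3,0.2,0,0,0,0.35,0.05,9.3,0.2,0,0,0])

```text
time: 28.6
eef_pos: [0.601, -0.2398, 0.008]
tcp_rot: [-1.119, -1.339, 1.339]
contact_force: [-0.3, -0.1, -0.5]
grip_width: 0.0558
```

Request:
servo_tool(moves=[0.35,0,0,0,0,0,0,0.7,0,0,0,0,0,0,0.7,0,0,0,0,0,0,0.7,0,0,0,0,0,0,0.7,0,0,0,0,0,0], force=40)

```text
time: 29.1
eef_pos: [0.603, -0.2412, 0.011]
tcp_rot: [-1.125, -1.341, 1.339]
contact_force: [0.7, -0.1, 6.0]
grip_width: 0.0338
```

Request:
servo_tool(moves=[0.7,0,-4,0,0,0,0,0.7,0,-8,0,0,0,0,0.7,0,-12,0,0,0,0,0.7,0,-16,0,0,0,0,0.7,0,-17.5,0,0,0,0])

```text
time: 29.6
eef_pos: [0.603, -0.2413, 0.1893]
tcp_rot: [-1.128, -1.342, 1.339]
contact_force: [0.6, -0.4, -1.2]
grip_width: 0.0341
```

```bash
python3 - <<'E'
from h import *
go(.599,.0666,.19)
E
```

```text
pos [ 0.603  -0.2413  0.1893] dcm [30.38 -0.19 -5.04] rot [ 0.006  0.    -0.005] grip 0.0341 F [ 0.6 -0.4 -1.2] t 29.6
```

Request:
servo_tool(moves=[0.7,15,0,-2.5,0,0,0,0.7,15,0,-2.5,0,0,0,0.7,15,0,-2.5,0,0,0,0.7,15,0,-2.5,0,0,0,0.7,15,0,-2.5,0,0,0])

```text
time: 30.1
eef_pos: [0.5994, -0.0868, 0.1841]
tcp_rot: [-1.12, -1.341, 1.341]
contact_force: [-0.1, -0.6, -2.0]
grip_width: 0.034
```

Request:
servo_tool(moves=[0.7,15.4,0,-2.5,0,0,0,0.7,15.4,0,-2.5,0,0,0,0.7,15.4,0,-2.5,0,0,0,0.7,15.4,0,-2.5,0,0,0,0.7,15.4,0,-2.5,0,0,0])

```text
time: 30.6
eef_pos: [0.5972, 0.0679, 0.1835]
tcp_rot: [-1.12, -1.34, 1.34]
contact_force: [-0.6, -0.1, -1.0]
grip_width: 0.0336
```

Request:
servo_tool(moves=[0.7,0,1,0,0,0,0,0.7,0,2,0,0,0,0,0.7,0,2,0,0,0,0,0.7,0,2,0,0,0,0])

```text
time: 31.0
eef_pos: [0.5964, 0.0664, 0.1625]
tcp_rot: [-1.12, -1.336, 1.338]
contact_force: [0.1, -0.4, -0.4]
grip_width: 0.034
```

```bash
python3 - <<'E'
from h import *
go(.599,.0666,.091)
d=snap("side"); x0,y0,x1,y1=(260,90,390,240)
p=tool()[0]; print(proj(d,p-[0,0,.011]))
cv2.imwrite("pics/s23.png",cv2.resize(d["frame"][y0:y1,x0:x1],None,fx=4,fy=4))
E
```

```text
pos [0.5964 0.0664 0.1625] dcm [-0.03  7.15 -0.27] rot [-0.002 -0.002  0.   ] grip 0.034 F [ 0.1 -0.4 -0.4] t 31.0
[316.55867157 167.42567276]
```

View pics/s23.png

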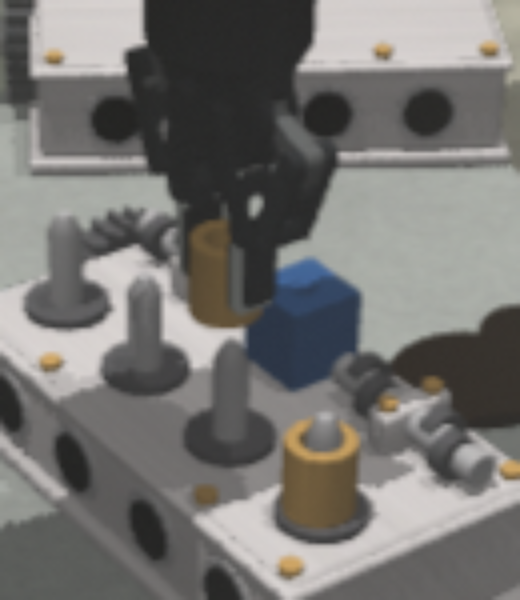

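Aligned over stud1 to a few mm. Lower in steps.

Request:
servo_tool(moves=[0.7,0,0,-0.25,0,0,0,0.7,0,0.8,-0.25,0,0,0,0.7,0,1.6,-0.25,0,0,0,0.7,0,2.4,-0.25,0,0,0,0.7,0,3.0,-0.25,0,0,0])

```text
time: 31.55
eef_pos: [0.5988, 0.0681, 0.1322]
tcp_rot: [-1.119, -1.338, 1.339]
contact_force: [0.1, -0.7, 0.1]
grip_width: 0.034
```

```bash
python3 - <<'E'
from h import *
go(.599,.0666,.091)
d=snap("side"); x0,y0,x1,y1=(260,90,390,240)
cv2.imwrite("pics/s24.png",cv2.resize(d["frame"][y0:y1,x0:x1],None,fx=4,fy=4))
E
```

```text
pos [0.5988 0.0681 0.1322] dcm [-0.15  4.12  0.  ] rot [-0.001  0.    -0.   ] grip 0.034 F [ 0.1 -0.7  0.1] t 31.55
```

View pics/s24.png

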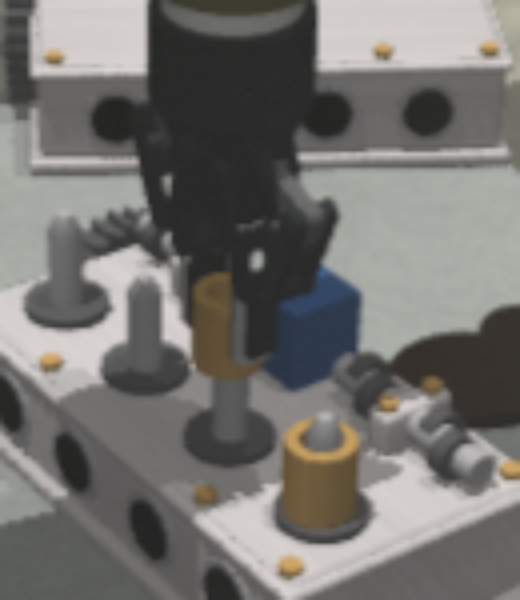

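Request:
servo_tool(moves=[0.7,-0.12,1,0,0,0,0,0.7,-0.12,2,0,0,0,0,0.7,-0.12,3,0,0,0,0,0.7,-0.12,4,0,0,0,0,0.7,-0.12,4.4,0,0,0,0])

```text
time: 32.1
eef_pos: [0.5991, 0.0671, 0.0906]
tcp_rot: [-1.12, -1.339, 1.339]
contact_force: [-12.5, 0.1, 33.2]
grip_width: 0.0339
```

Request:
servo_tool(moves=[0.7,0,0.2,0,0,0,0,0.7,0,0.2,0,0,0,0])

```text
time: 32.3
eef_pos: [0.599, 0.0671, 0.0907]
tcp_rot: [-1.121, -1.34, 1.338]
contact_force: [-9.6, -0.6, 21.8]
grip_width: 0.0339
```

Request:
servo_tool(moves=[0.7,0,-0.5,0,0,0,0,0.5,0,-0.5,0,0,0,0,0.35,0,-0.5,0,0,0,0,0.35,0,-0.5,0,0,0,0,0.35,0,-0.5,0,0,0,0])

```text
time: 32.8
eef_pos: [0.5993, 0.0669, 0.0918]
tcp_rot: [-1.119, -1.338, 1.339]
contact_force: [0.7, -0.0, -0.3]
grip_width: 0.0553
```

Request:
servo_tool(moves=[0.35,0,-4,0,0,0,0,0.35,0,-8,0,0,0,0,0.35,0,-10,0,0,0,0,0.35,0,-10,0,0,0,0,0.35,0,-10,0,0,0,0])

```text
time: 33.3
eef_pos: [0.5996, 0.0669, 0.1923]
tcp_rot: [-1.121, -1.339, 1.338]
contact_force: [-0.0, -0.7, -0.8]
grip_width: 0.0557
```

```bash
python3 - <<'E'
from h import *
d=snap("side"); cv2.imwrite("pics/s25.png",d["frame"])
for d in(d,snap("top")):
  for m,st,c in blobs(d,(10,100,60),(26,255,255)):
    for zt in(.04,.12):
      t=topc(d,m,zt)
      if t and t[1]<.025: print(c.round(0),zt,t[0].round(4),t[1],t[2])
go(.5992,-.1381,.1)
E
```

```text
[317. 191.] 0.12 [0.5969 0.061 ] 0.020763952285051346 94
[339. 209.] 0.12 [ 0.6067 -0.0119] 0.02306450717151165 135
[365. 284.] 0.04 [ 0.599  -0.1426] 0.020050687715411186 189
[306. 210.] 0.12 [ 0.6103 -0.0065] 0.018044928088784218 180
[266. 211.] 0.12 [0.5986 0.0671] 0.018385345116257668 178
[371. 231.] 0.04 [ 0.5991 -0.1379] 0.01836307719349861 169
[206. 291.] 0.04 [0.454  0.1788] 0.00729760155081749 8
pos [0.5986 0.067  0.1908] dcm [-20.2    9.07   3.54] rot [-0.002  0.     0.001] grip 0.0553 F [-0.5  0.1 -0.9] t 33.4
```

View pics/s25.png

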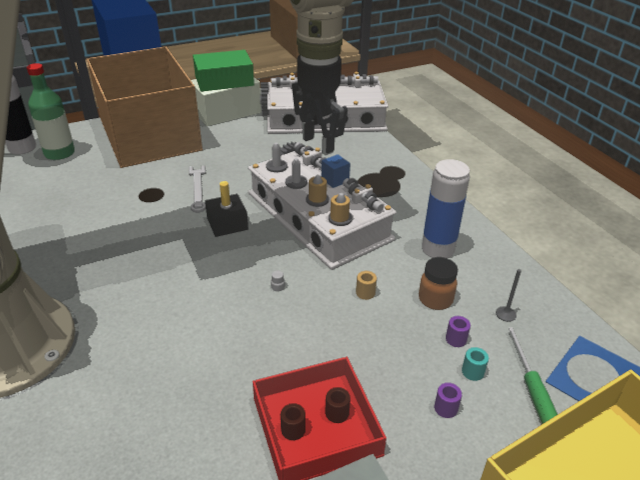

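Request:
servo_tool(moves=[0.35,-20.2,0,3.5,0,0,0,0.35,-20.2,0,3.5,0,0,0,0.35,-20.2,0,3.5,0,0,0,0.35,-20.2,0,3.5,0,0,0,0.35,-20.2,0,3.5,0,0,0])

```text
time: 33.9
eef_pos: [0.5997, -0.1435, 0.1902]
tcp_rot: [-1.122, -1.332, 1.335]
contact_force: [0.3, 0.4, -0.1]
grip_width: 0.0555
```

Request:
servo_tool(moves=[0.35,0,4,0,0,0,0,0.35,0,9,0,0,0,0,0.35,0,9,0,0,0,0,0.35,0,9,0,0,0,0,0.35,0,9,0,0,0,0])

```text
time: 34.4
eef_pos: [0.6021, -0.138, 0.1045]
tcp_rot: [-1.122, -1.341, 1.339]
contact_force: [-0.2, 0.3, 1.4]
grip_width: 0.0558
```

```bash
python3 - <<'E'
from h import *
d=snap("side"); cv2.imwrite("pics/s26.png",cv2.resize(d["frame"][180:380,300:500],None,fx=3,fy=3))
go(.5992,-.1381,.009)
E
```

```text
pos [ 0.6026 -0.1382  0.1051] dcm [0.09 9.61 0.37] rot [ 0.004  0.001 -0.002] grip 0.0556 F [0.2 0.3 1. ] t 34.45
```

View pics/s26.png

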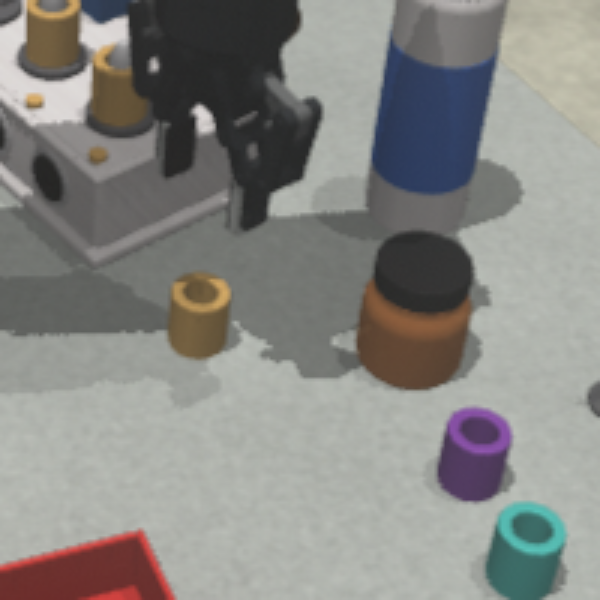

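Request:
servo_tool(moves=[0.35,0.05,2.5,0.25,0,0,0,0.35,0.05,5,0.25,0,0,0,0.35,0.05,7.5,0.25,0,0,0,0.35,0.05,9.4,0.25,0,0,0,0.35,0.05,9.4,0.25,0,0,0])

```text
time: 34.95
eef_pos: [0.5978, -0.1376, 0.0079]
tcp_rot: [-1.119, -1.338, 1.339]
contact_force: [0.3, 0.2, 0.1]
grip_width: 0.0552
```

Request:
servo_tool(moves=[0.35,0,0,0,0,0,0,0.7,0,0,0,0,0,0,0.7,0,0,0,0,0,0,0.7,0,0,0,0,0,0,0.7,0,0,0,0,0,0], force=40)

```text
time: 35.45
eef_pos: [0.6, -0.1387, 0.011]
tcp_rot: [-1.125, -1.341, 1.338]
contact_force: [-0.8, -1.0, 6.4]
grip_width: 0.0347
```

Request:
servo_tool(moves=[0.7,0,-4,0,0,0,0,0.7,0,-8,0,0,0,0,0.7,0,-12,0,0,0,0,0.7,0,-16,0,0,0,0,0.7,0,-17.5,0,0,0,0])

```text
time: 35.95
eef_pos: [0.6001, -0.1387, 0.1893]
tcp_rot: [-1.128, -1.343, 1.338]
contact_force: [1.0, 0.5, -1.2]
grip_width: 0.035
```

```bash
python3 - <<'E'
from h import *
go(.586,.1400,.19)
E
```

```text
pos [ 0.6001 -0.1387  0.1893] dcm [27.69 -0.16 -3.52] rot [ 0.007  0.    -0.004] grip 0.035 F [ 1.   0.5 -1.2] t 35.95
```

Request:
servo_tool(moves=[0.7,14,0,-1.6,0,0,0,0.7,14,0,-1.6,0,0,0,0.7,14,0,-1.6,0,0,0,0.7,14,0,-1.6,0,0,0,0.7,14,0,-1.6,0,0,0])

```text
time: 36.45
eef_pos: [0.5892, 0.0036, 0.1841]
tcp_rot: [-1.12, -1.341, 1.34]
contact_force: [-0.9, -0.3, -1.5]
grip_width: 0.0354
```

Request:
servo_tool(moves=[0.7,13.7,0,-1.8,0,0,0,0.7,13.7,0,-1.8,0,0,0,0.7,13.7,0,-1.8,0,0,0,0.7,13.7,0,-1.8,0,0,0,0.7,13.7,0,-1.8,0,0,0])

```text
time: 36.95
eef_pos: [0.5831, 0.1401, 0.1835]
tcp_rot: [-1.121, -1.339, 1.339]
contact_force: [-0.0, -0.2, -1.3]
grip_width: 0.0352
```

Request:
servo_tool(moves=[0.7,0,1,0,0,0,0,0.7,0,2,0,0,0,0,0.7,0,2,0,0,0,0,0.7,0,2,0,0,0,0])

```text
time: 37.35
eef_pos: [0.5823, 0.1396, 0.1626]
tcp_rot: [-1.12, -1.336, 1.338]
contact_force: [0.4, 0.4, -0.7]
grip_width: 0.0351
```

```bash
python3 - <<'E'
from h import *
go(.586,.1400,.091)
d=snap("side"); x0,y0,x1,y1=(240,80,370,230)
cv2.imwrite("pics/s27.png",cv2.resize(d["frame"][y0:y1,x0:x1],None,fx=4,fy=4))
E
```

```text
pos [0.5823 0.1396 0.1626] dcm [-0.02  7.16 -0.38] rot [-0.002 -0.001  0.   ] grip 0.0351 F [ 0.4  0.4 -0.7] t 37.35
```

View pics/s27.png

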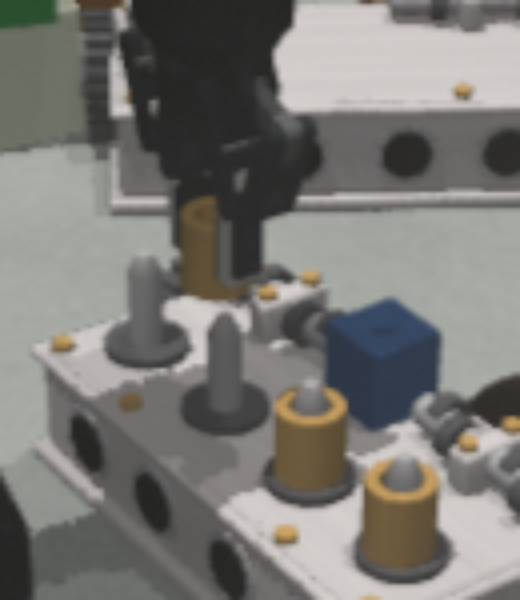

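Request:
servo_tool(moves=[0.7,0,0,-0.3,0,0,0,0.7,0,0.8,-0.3,0,0,0,0.7,0,1.6,-0.3,0,0,0,0.7,0,2.4,-0.3,0,0,0,0.7,0,3.0,-0.3,0,0,0])

```text
time: 37.9
eef_pos: [0.5851, 0.1412, 0.1321]
tcp_rot: [-1.119, -1.338, 1.339]
contact_force: [0.3, 0.7, -0.7]
grip_width: 0.0348
```

```bash
python3 - <<'E'
from h import *
go(.586,.1400,.091)
d=snap("side"); x0,y0,x1,y1=(240,80,370,230)
cv2.imwrite("pics/s28.png",cv2.resize(d["frame"][y0:y1,x0:x1],None,fx=4,fy=4))
E
```

```text
pos [0.5851 0.1412 0.1321] dcm [-0.14  4.11 -0.07] rot [-0.001  0.     0.   ] grip 0.0348 F [ 0.3  0.7 -0.7] t 37.9
```

View pics/s28.png

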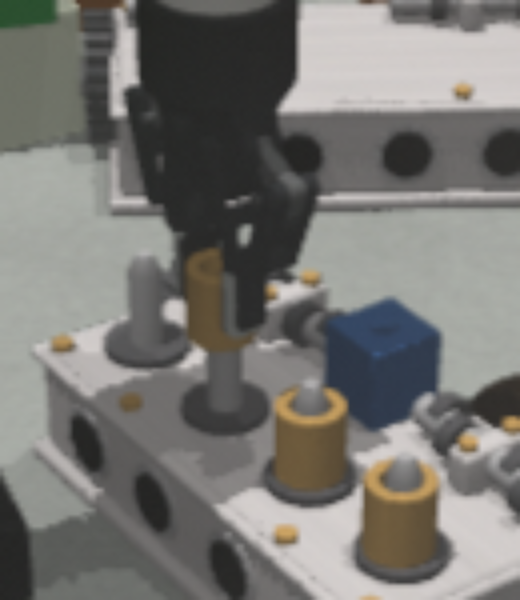

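Request:
servo_tool(moves=[0.7,-0.12,1,0,0,0,0,0.7,-0.12,2,0,0,0,0,0.7,-0.12,3,0,0,0,0,0.7,-0.12,3.7,0,0,0,0,0.7,-0.12,3.7,0,0,0,0])

```text
time: 38.45
eef_pos: [0.5851, 0.1399, 0.0948]
tcp_rot: [-1.118, -1.337, 1.339]
contact_force: [-0.1, 0.8, -1.5]
grip_width: 0.035
```

Request:
servo_tool(moves=[0.7,0,0.3,0,0,0,0,0.7,0,0.6,0,0,0,0,0.7,0,0.6,0,0,0,0])

```text
time: 38.75
eef_pos: [0.5863, 0.14, 0.091]
tcp_rot: [-1.121, -1.339, 1.338]
contact_force: [-1.4, 0.0, 1.5]
grip_width: 0.0351
```

Request:
servo_tool(moves=[0.7,0,0.3,0,0,0,0,0.7,0,0.3,0,0,0,0])

```text
time: 38.95
eef_pos: [0.5864, 0.1401, 0.0909]
tcp_rot: [-1.122, -1.341, 1.337]
contact_force: [-6.8, -0.8, 17.3]
grip_width: 0.0351
```

Request:
servo_tool(moves=[0.7,0,-0.3,0,0,0,0,0.5,0,-0.3,0,0,0,0,0.35,0,-0.3,0,0,0,0,0.35,0,-0.3,0,0,0,0,0.35,0,-0.3,0,0,0,0])

```text
time: 39.45
eef_pos: [0.5857, 0.14, 0.0899]
tcp_rot: [-1.12, -1.338, 1.339]
contact_force: [-0.6, -0.1, -0.3]
grip_width: 0.0554
```

Request:
servo_tool(moves=[0.35,0,-4,0,0,0,0,0.35,0,-8,0,0,0,0,0.35,0,-12,0,0,0,0,0.35,0,-15,0,0,0,0,0.35,0,-15,0,0,0,0])

```text
time: 39.95
eef_pos: [0.5884, 0.1403, 0.2456]
tcp_rot: [-1.126, -1.345, 1.334]
contact_force: [-0.0, -1.0, -0.2]
grip_width: 0.0554
```

Request:
servo_tool(moves=[0.35,15,0,15,0,0,0,0.35,15,0,15,0,0,0,0.35,15,0,15,0,0,0,0.35,15,0,15,0,0,0,0.35,15,0,15,0,0,0])

```text
time: 40.45
eef_pos: [0.4073, 0.2627, 0.2395]
tcp_rot: [-1.116, -1.339, 1.343]
contact_force: [0.9, -0.1, 0.1]
grip_width: 0.0551
```

```bash
python3 - <<'E'
from h import *
s=snap("side"); cv2.imwrite("pics/s29.png",s["frame"])
d=snap("top"); cv2.imwrite("pics/t29.png",d["frame"])
for m,st,c in blobs(d,(10,100,60),(26,255,255)):
    for zt in(.04,.12):
      t=topc(d,m,zt)
      if t and t[1]<.025: print(c.round(0),zt,t[0].round(4),t[1].__round__(4),t[2],np.nanpercentile(d["W"][...,2][m],90).round(4))
for d,n in((d,"top"),(s,"side")):
  for m,st,c in blobs(d,(22,150,80),(34,255,255)):
    t=topc(d,m,.1)
    if t and t[1]<.025: print(n,"pin",t[0].round(4),np.nanmax(d["W"][...,2][m]))
go(.4,.3,.3)
E
```

```text
[306. 210.] 0.12 [ 0.6104 -0.0061] 0.018 179 0.1215
[266. 211.] 0.12 [0.5986 0.0671] 0.0184 185 0.1214
[227. 214.] 0.12 [0.5856 0.1397] 0.018 187 0.1215
[205. 291.] 0.04 [0.4551 0.178 ] 0.0042 5 0.1008
top pin [0.4406 0.1631] 0.1030235994454701
pos [0.4101 0.262  0.2399] dcm [ 3.92 -6.01  0.31] rot [-0.001  0.003 -0.   ] grip 0.0555 F [ 0.7 -0.3 -0.2] t 40.55
```

View pics/s29.png

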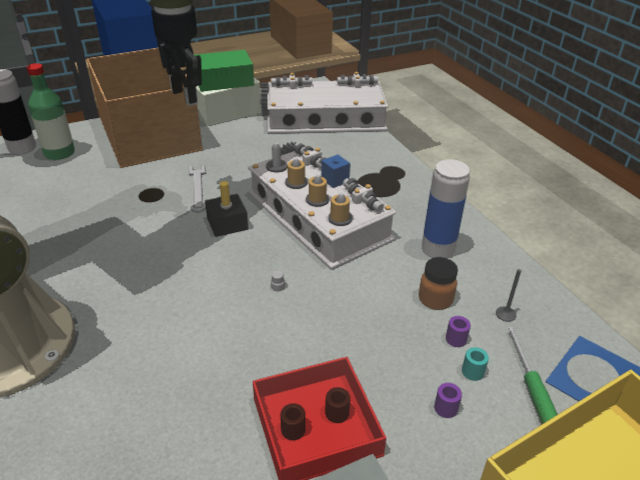

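View pics/t29.png

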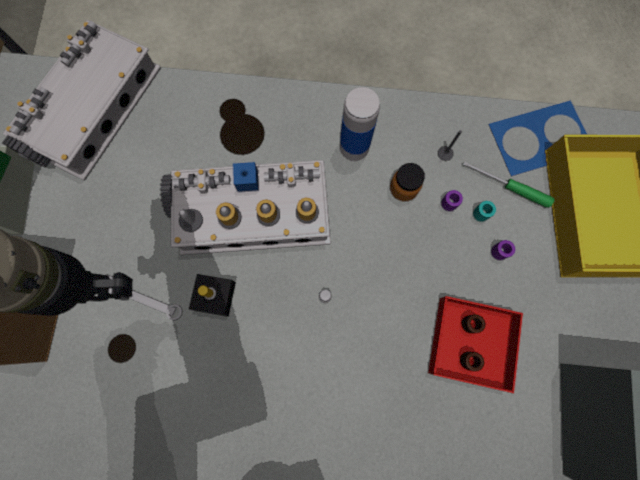

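```bash
python3 -c "
from cell import bot
print(bot.sign_off())"
```

```text
the job is handed in; nothing more can be done
None
```

The job is done and handed in at about 40.6 s of the 210 s allowed.

- **Gauge pin:** I pushed it into the oil feed hole until the collar seated, with an upward push of about 12 N and the tool at the expected height. I then put it back in its stand. The final top view shows it upright, with the grip top at about 0.10 m, which matches the collar resting on the stand.
- **Rusty sleeves:** the two that were there, on stud1 and stud3, are both standing in the red tray.
- **Brass sleeves:** the three that were there are on stud0, stud1 and stud2, each lowered until it met the seat. Their tops measured 0.121–0.122 m against 0.120 m nominal, within camera error. I found no fourth brass sleeve in either view.
- **Left alone:** the jar, wrench, socket and the purple and turquoise look-alikes looked unmoved in the last pictures.

**Disagreements:**
- The side camera read about 3–4 mm off from the top camera in y. The gripper's own position agreed with the top camera, so I relied on that one.
- In the last check the yellow-pin colour mask found the pin only in the top view. In the side picture I could see it in the stand, but I did not measure it there.

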